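# Pack the check weights away and lock their transport case

### The job

The balance check is finished: put the brass check weights that stand on the bench back into their transport case. To open it, pull up the red locking plunger, swing the latch bar right off the lid to its right, and fold the lid up until it stands about upright; then stand every weight upright in the foam well of its own size, close the lid, swing the bar back against its stop lug on the lid and press the plunger fully home so that the case is locked again. Leave the red-lidded jar and the timer where they are.

Things in the scene. Friction and masses are not known exactly. Their poses are not given: they have to be found in the camera images.
- case: dark grey case, 190 (x) x 260 (y) x 76 mm, fixed. Origin: centre of its underside; x points from front (latch side) to back (hinge side), y to its left. The front 44 mm is a solid latch rail 76 mm high; behind it the tray (walls 6 mm thick, 70 mm high) under the lid. Black foam insert, top 31 mm above the bench, with 4 round yellow-floored wells in a row along y, 12 mm behind the case's centre
- lid (a joint): lid angle in rad: 0 closed, grows as it opens; stop at 1.85. Light grey panel 139 x 258 x 6 mm hinged along its back edge about the case's y axis; top face level with the rail (76 mm) when closed. Its friction hinge holds it at any angle; about 4 N at the knob opens it
- lid_hinge (a point): point on the lid's hinge line, 88 mm behind the case's centre, 70 mm above the bench, on the case's centre line; its axes turn with the lid (equal to the case's when closed)
- lid_knob (a point): centre of the black round pull knob (23 mm across, 21 mm tall, on a 12 mm stem) on the lid, 28 mm above the lid's top face; in the lid's frame 118 mm in front of the hinge line, 55 mm left of the centre line and 34 mm above the hinge line. Its axes are the lid's
- bar (a joint): latch bar angle, rad: 0 closed (points straight back over the lid, against its stop lug; keeps the lid down), grows as it swings clockwise seen from above, to the case's right; stop at 1.62, lying along the latch rail. Dark steel, 18 mm wide, 5 mm thick, its top 95 mm above the bench, on an upright pivot. Stays where it is left; about 1 N at the plunger moves it
- bar_pivot (a point): top of the bar at its pivot, on the latch rail: in the case's frame 74 mm in front of the centre, 30 mm right of the centre line, 95 mm up
- plunger (a joint): locking plunger height, m: 0 fully down, stop at 0.014 up. It rides on the bar, 52 mm from the pivot. Down with the bar closed, its 8 mm pin stands 8 mm deep in a 12 mm bush on the lid and blocks the bar; the bar is free above about 0.009. Takes about 5 N either way, stays where it is left. Near the bush it goes fully down only into the bush's hole
- plunger_knob (a point): centre of the plunger's red round knob (22 mm across, 23 mm tall); with the plunger down it is 121 mm above the bench and the knob's underside 14 mm above the bar. The knob may be gripped and used to swing the bar
- bush (a point): centre of the top of the steel bush (23 mm across) on the lid that takes the plunger's pin, 87 mm above the bench when the lid is closed; the steel stop lug for the bar stands on the lid to its left. Its axes are the lid's
- well_500 (a point): centre of the floor of the widest well (leftmost): 44 mm diameter, 24 mm deep
- well_200 (a point): centre of the floor of the second well: 36 mm diameter, 19 mm deep
- well_100 (a point): centre of the floor of the third well: 30 mm diameter, 14 mm deep
- well_50 (a point): centre of the floor of the smallest well (rightmost): 26 mm diameter, 11 mm deep
- weight_500: largest brass knob weight: 38 mm diameter, 60 mm tall, 0.5 kg; origin centre of its foot. Of the four weights two to four are present. Each is a cylinder to about two thirds of its height, narrowing above to the knob: grip the cylinder; polished, friction about 0.35
- weight_200: second largest brass weight: 30 mm diameter, 46 mm tall, 0.2 kg; origin centre of its foot
- weight_100: second smallest brass weight: 24 mm diameter, 37 mm tall, 0.1 kg; origin centre of its foot
- weight_50: smallest brass weight: 20 mm diameter, 30 mm tall, 0.05 kg; origin centre of its foot
- jar_red: white sample jar with red lid, 49 mm diameter, 57 mm tall, bystander; a fixed blue-lidded jar stands near it; origin centre of its foot
- bench_timer: white bench timer 44 x 66 x 52 mm, bystander; origin centre of its underside
Not all that is in view belongs to the job. Leave any black look-alike of the weight_100 alone.

How it is judged (in metres and radians):
On the way, in this order (a step that is already met when the one before it is completed fails the run):
1. the plunger is pulled clear of its bush (value of joint plunger above 0.008 m), for 0.1 s.
2. the latch bar is swung off the lid (value of joint bar above 1.1 rad), for 0.1 s.
3. the lid is folded back (value of joint lid above 1.3 rad), for 0.2 s.
4. every weight that is present stands in its own well (horizontal distance between weight_500 and well_500 below 0.006 m and z of weight_500 in the frame of well_500 below 0.004 m and angle between each of weight_500, weight_200, weight_100, weight_50's own z axis and vertical below 0.12 rad and horizontal distance between weight_200 and well_200 below 0.006 m and z of weight_200 in the frame of well_200 below 0.004 m and horizontal distance between weight_100 and well_100 below 0.006 m and z of weight_100 in the frame of well_100 below 0.004 m and horizontal distance between weight_50 and well_50 below 0.006 m and z of weight_50 in the frame of well_50 below 0.004 m), for 0.2 s.
5. the lid is closed over the weights (value of joint lid below 0.03 rad), for 0.2 s.
6. the latch bar is back against its stop lug (value of joint bar below 0.06 rad), for 0.2 s.
At the end, for the whole second after the job is handed in: Every weight present stands upright (within 7 degrees) on the floor of its own well (foot within 6 mm of the well's centre, not more than 4 mm up), the lid is closed (under 0.03 rad), the bar is closed against its stop lug (under 0.06 rad) and the plunger is fully down (under 2 mm) (all of step 4 and value of joint lid below 0.03 rad and value of joint bar below 0.06 rad and value of joint plunger below 0.002 m); the robot touches nothing.
It fails at once if the red-lidded jar is pushed or lifted from its place (more than 30 mm) (distance of jar_red from where it was at the start of the episode above 0.03 m).
It fails at once if the timer is pushed or lifted from its place (more than 30 mm) (distance of bench_timer from where it was at the start of the episode above 0.03 m).
Of weight_500, weight_200, weight_100, weight_50 only 2 to 4 are there at a start; the rules pass over those that are not, and their reading is None.
At some moment in a run one of weight_500, weight_200 may be knocked a few centimetres aside while the robot is not near it.
Once in a run the grip may slacken for a moment while it holds something.
It also fails if it takes over 210 s, if anything falls off the work surface, if the arm or the gripper's body presses on something with over 40 N, if the wrist force passes 120 N, or if a joint passes its speed limit or range.

### The arm

A 7-joint arm with a two-finger parallel gripper is mounted at the origin on a cart in front of the work surface, level with it; the furniture and walls round the work are solid. World frame = base frame: x ahead of the robot, y to its left, z up, the work surface at z = 0. Lengths are in mm, angles in degrees, forces in N, time in s.
With the tool pointing down it reaches from about 425 to 800 mm from the base axis. Payload 8.3 kg.
Tool frame: the origin (TCP) lies at the very end of the fingers, on their centre line; the grasp point (between the pads) lies 19 mm behind it; x points along the fingers, y is the direction in which the jaws open and shut, and the axes are right-handed (so a half turn about x gives the same grasp; the last joint's range is limited). The gripper opens to 85 mm and grips with 20 to 120 N. Pads are 22 mm wide; open, the fingers measure 114 mm over their backs; the gripper's body (76 mm by 85 mm) begins 54 mm behind the grasp point. The pads swing forward as they close: fully open they stand 13 mm farther back than shut.
Start: joints at [-75.224, 21.967, 0.94, 78.501, -0.361, 79.538, -2.664], TCP at [197.026, 593.113, 231.279] pointing down, gripper open.
Joint ranges: [-169.22, 169.22], [-14.56, 117.87], [-87.37, 89.26], [10.42, 133.3], [-82.24, 262.24], [0.94, 117.77], [-172.7, 172.7]. Speed limits (degrees/s): [136.94, 136.94, 172.46, 172.46, 180, 180, 180].

### API

Orientations are given as [roll, pitch, yaw] about the fixed x, y, z axes, in that order (R = Rz(yaw) Ry(pitch) Rx(roll)).
In Python, from rig import r gives the robot as it stands.
- The arm moves only by the tool servo_tool, never from a script. Its argument "commands" is a list of rows, each an object with "slide": the shift along the world's x, y, z in cm, a list of three; "dr": the turn, a rotation vector about the world's x, y, z in rad, a list of three. A call has 1 to 12 rows; each row shifts and turns the commanded pose from where the row before left it; what a row does not reach is not made up. A row lasts 1/8 s, in which the tool goes at most 62.5 mm and 10.7 degrees, less where a joint would pass 70% of its speed; a pose out of reach is approached as far as the arm can. A call is refused whole if a number of a shift passes 6.25 or a number of a turn 0.188, either way. A call with a gripper value outside its range is refused whole. "gripper" is the opening, from -1 (shut) to 1 (fully open), set as the call begins (left out, the last holds). The fingers move at their own pace and stop on an object; "force" is the grip in N (left out, the last holds). Time passes only in rows, so rows that do not move let the fingers close. It gives the time, the measured TCP pose, the force and the opening at its end, in the units of the state.
- r.observe(): the state, without advancing time (a new reading comes with each control period).
- r.camera(name): name is "side" or "top" or "wrist"; returns (picture, depth): 420x560x3 uint8, red, green, blue; 420x560 float32, mm along the optical axis (not along the pixel's ray), 0 where there is no reading.
- r.camera_model(name): a dict with "fx", "fy", "cx", "cy" (pixels), "rvec" (rotation vector, rad) and "tvec" (3), from world to camera coordinates, as OpenCV has them. Camera axes: x right, y down, z forward; pixel columns grow to the right and rows downward; lengths in mm; the calibration is good to about 2 mm. A picture is of the moment at which its call begins: read the wrist's pose just before it. camera_model takes no time and is no camera call; for the wrist camera it gives the pose at the moment of the call.
- r.close_job(): hands the job in, once; it reports no verdict.
Trained networks look in the newest picture that a camera, given by its name, has taken for a name from the list of things; names that differ only in an ending like _2 or _b are one class to them, and where a whole thing is asked for, a point or a joint stands for the part that bears it (a point fixed in the world has none). Each returns a list of dicts, best first, with "p" (0 to 1); they miss things now and then, are a little off and sometimes report something else, mostly with a low value. They report only what shows in the picture. A call takes as long as a camera call. They do not tell look-alikes from the thing itself.
- r.search_frame(camera, query): "rect" ([left, top, right, bottom] in pixels, round what is visible of it).
- r.outline_of(camera, query): "pixels" (420x560 bool, what is visible of it) and "rect" ([left, top, right, bottom] in pixels, round what is visible of it).
- r.mark_of(camera, query): "centre" ([column, row] in pixels: a listed point, or the origin of a listed thing).
The state is a dict: "time_s": time; "joint_pos": joint angles; "joint_vel": joint speeds; "joint_torque": joint torques, N m; "position": TCP position; "ee_rot": TCP orientation; "ft_force": force on the tool from outside, world axes, zero at the start; "wrist_torque": the same for the moment, N m; "opening": finger opening in mm.
Only numpy, scipy, OpenCV 4.12 (cv2) and the standard library are available. Lean on these libraries where they do the work, as an engineer would, in place of code of your own. Each camera call takes 0.05 s, during which the arm holds its last target.

## Working session

There is one attempt and no reset: what is moved stays moved. The work goes in short steps, Python scripts to look and compute and a tool call to move; the robot and the scene stay as the last step left them, time stands still between calls to the robot, and variables do not carry over. Pictures are saved under pics/ and viewed, and the job is handed in when it is done.

Besides the shell and the picture viewer there is one more tool, called after "Emit:" in YAML: its name, and indented under it one key for each argument. servo_tool: Moves the arm, as the interface text tells. Its arguments: {"type":"object","properties":{"commands":{"type":"array","items":{"type":"object","properties":{"slide":{"type":"array","items":{"type":"number"}},"dr":{"type":"array","items":{"type":"number"}}}}},"gripper":{"type":"number"},"force":{"type":"number"}},"required":["commands"]}

```bash
ls; mkdir -p pics; cat > h.py <<'E'
import numpy as np, cv2
from rig import r
def save(n,img,s=1):
    cv2.imwrite('pics/'+n+'.png',cv2.cvtColor(img,cv2.COLOR_RGB2BGR))
def cam(name):
    m=r.camera_model(name); R,_=cv2.Rodrigues(np.array(m['rvec'],float)); return m,R,np.array(m['tvec'],float).ravel()
def proj(name,P):
    m,R,t=cam(name); c=(np.atleast_2d(P)@R.T)+t
    return np.c_[m['fx']*c[:,0]/c[:,2]+m['cx'],m['fy']*c[:,1]/c[:,2]+m['cy']]
def at_z(name,uv,z):
    m,R,t=cam(name); d=R.T@np.array([(uv[0]-m['cx'])/m['fx'],(uv[1]-m['cy'])/m['fy'],1.]); o=-R.T@t
    return o+d*(z-o[2])/d[2]
def cloud(name,depth):
    m,R,t=cam(name); v,u=np.mgrid[0:420,0:560]
    c=np.stack([(u-m['cx'])/m['fx']*depth,(v-m['cy'])/m['fy']*depth,depth],-1)
    return (c-t)@R
E
python3 - <<'E'
from h import *
for n in ['side','top','wrist']:
    p,d=r.camera(n); save(n+'0',p); np.save(n+'0.npy',d)
    m,R,t=cam(n); print(n,m['fx'],(-R.T@t).round(),R[2].round(2))
print(r.observe())
E
```

```text
pics
side 452.40570573077537 [187. 784. 661.] [ 0.37 -0.7  -0.61]
top 531.1666198131354 [ 307.  158. 1303.] [ 0.16  0.01 -0.99]
wrist 361.7012342342025 [132. 615. 374.] [ 0.26 -0.09 -0.96]
{'time_s': 0.15, 'joint_pos': array([-75.22419255,  22.00582561,   0.93756807,  78.54660613,
        -0.36041012,  79.53763844,  -2.6651476 ]), 'joint_vel': array([-0.02897169, -0.1399351 ,  0.00620587, -0.29871895, -0.00624371,
        0.02532362, -0.04102503]), 'joint_torque': array([ 1.26668270e-03, -6.28154540e+01,  8.45254026e-01, -3.72170091e+01,
        1.66641630e-02,  1.08002246e-02, -1.49861444e-05]), 'position': array([196.90732775, 592.76820503, 230.49753168]), 'ee_rot': array([ -89.32084012,   89.91274287, -107.69705291]), 'ft_force': array([-0.58673633,  1.30769363,  0.40566617]), 'wrist_torque': array([-0.01558601,  0.03250931,  0.03084494]), 'opening': 85.35731428274946}
```

View pics/top0.png

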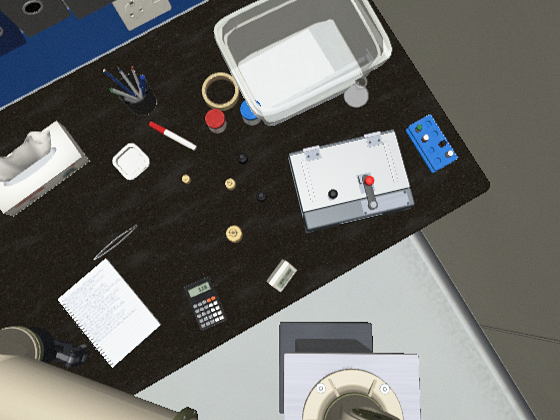

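View pics/side0.png

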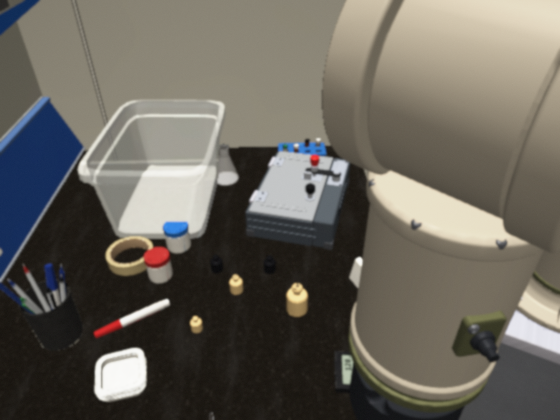

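View pics/wrist0.png

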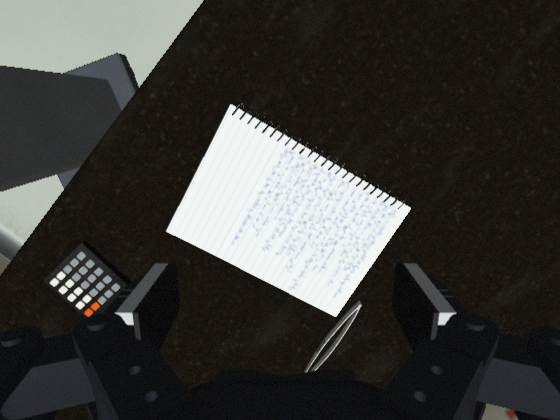

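The top view shows brass weights at (234,233), (230,184) and (186,179), with two black look-alikes at (243,158) and (262,197). The red jar is at (215,120), the timer is probably at (282,275), and the case is at (352,180), with its red plunger knob at (369,181) and black lid knob at (333,194). Next I measure these.

```bash
python3 - <<'E'
from h import *
d=np.load('top0.npy'); p=cv2.cvtColor(cv2.imread('pics/top0.png'),cv2.COLOR_BGR2RGB); C=cloud('top',d)
print(proj('top',[[0,0,0],[100,0,0],[0,100,0]]))
hsv=cv2.cvtColor(p,cv2.COLOR_RGB2HSV)
for n,(u,v) in dict(big=(234,233),med=(230,184),small=(186,179),bk1=(243,158),bk2=(262,197),redjar=(215,120),timer=(282,275),redk=(369,181),blk=(333,194)).items():
    W=14 
    sub=C[v-W:v+W+1,u-W:u+W+1].reshape(-1,3); 
    ok=(sub[:,2]>8)&(d[v-W:v+W+1,u-W:u+W+1].ravel()>0); s=sub[ok]
    zt=np.percentile(s[:,2],97); near=s[s[:,2]>zt-8]
    print(n,C[v,u].round(1),'ztop',zt.round(1),'cent',s[:,:2].mean(0).round(1),'topc',near.mean(0).round(1),'ext',np.ptp(s,axis=0).round(1))
S={}
r.camera('top'); 
for q in ['weight_500','weight_200','weight_100','weight_50','lid_knob','plunger_knob','bar_pivot','bush','lid_hinge','jar_red','bench_timer','case']:
    L=r.mark_of('top',q); print(q,[(np.round(l['centre'],1).tolist(),round(l['p'],2)) for l in L[:4]])
for q in ['weight_500','weight_200','weight_100','weight_50','case','jar_red']:
    L=r.search_frame('top',q); print(q,[(np.round(l['rect'],1).tolist(),round(l['p'],2)) for l in L[:4]])
big=cv2.resize(p[90:300,160:440],(800,600),interpolation=cv2.INTER_CUBIC); save('topcrop',big)
E
```

```text
[[352.07789584 420.55326104]
 [351.50743551 375.82626125]
 [309.04264182 420.03180964]]
big [429.5 278.8  59.1] ztop 62.3 cent [428.8 281.1] topc [430.7 282.1  59.6] ext [37.1 48.4 57.7]
med [551.  293.3  36.8] ztop 38.7 cent [553.  295.1] topc [554.4 295.3  35.8] ext [23.9 23.4 30.7]
small [563.4 401.6  33.2] ztop 32.4 cent [565.9 405. ] topc [567.2 406.   30.4] ext [19.  17.5 25.2]
bk1 [616.1 263.   36.5] ztop 40.1 cent [618.5 266.4] topc [620.2 267.1  37.3] ext [27.  28.1 34.5]
bk2 [519.5 215.1  36.8] ztop 38.8 cent [522.5 219.2] topc [524.5 218.9  36.2] ext [42.7 34.9 33.8]
redjar [704.9 331.1  60.1] ztop 60.2 cent [713.3 330.7] topc [710.4 332.8  56.5] ext [71.7 54.8 55.9]
timer [332.9 165.3  43.8] ztop 53.4 cent [332.4 167.4] topc [335.4 173.5  50. ] ext [66.8 67.2 48.3]
redk [541.7 -28.9 130.8] ztop 131.3 cent [551.2 -36.4] topc [543.5 -28.9 130.5] ext [71.7 67.7 68.7]
blk [515.7  49.9 107.1] ztop 112.6 cent [520.7  47.3] topc [515.3  51.3 111. ] ext [67.6 67.1 90.1]
weight_500 [([233.0, 237.0], 0.67), ([260.2, 198.4], 0.63), ([240.2, 161.4], 0.59), ([187.3, 183.5], 0.56)]
wei
[... 619 characters left out ...]
t_500 [([225.6, 227.6, 244.4, 244.0], 0.72), ([236.6, 153.5, 247.3, 165.8], 0.5), ([290.8, 132.7, 406.6, 212.0], 0.49), ([364.2, 172.9, 380.3, 211.0], 0.48)]
weight_200 [([225.6, 227.6, 244.4, 244.0], 0.72), ([236.6, 153.5, 247.3, 165.8], 0.5), ([290.8, 132.7, 406.6, 212.0], 0.49), ([364.2, 172.9, 380.3, 211.0], 0.48)]
weight_100 [([225.6, 227.6, 244.4, 244.0], 0.72), ([236.6, 153.5, 247.3, 165.8], 0.5), ([290.8, 132.7, 406.6, 212.0], 0.49), ([364.2, 172.9, 380.3, 211.0], 0.48)]
weight_50 [([225.6, 227.6, 244.4, 244.0], 0.72), ([236.6, 153.5, 247.3, 165.8], 0.5), ([290.8, 132.7, 406.6, 212.0], 0.49), ([364.2, 172.9, 380.3, 211.0], 0.48)]
case []
jar_red [([204.8, 110.7, 227.6, 133.1], 0.62)]
```

View pics/topcrop.png

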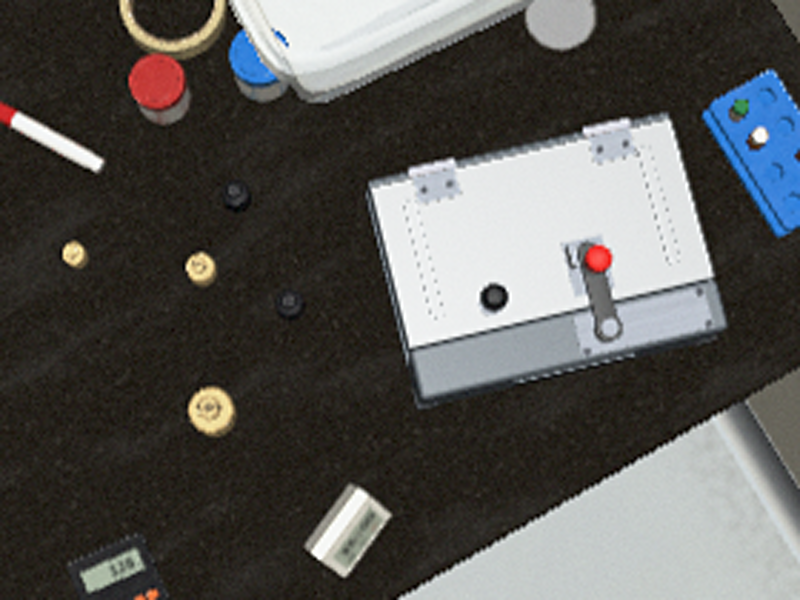

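```bash
cat >> h.py <<'E'
from scipy.spatial.transform import Rotation as Ro
def tool():
    s=r.observe(); return s, Ro.from_euler('xyz',s['ee_rot'],degrees=True)
E
python3 - <<'E'
from h import *
s,R=tool(); print(R.as_matrix().round(3)); m,Rc,t=cam('wrist'); print((R.as_matrix().T@(-Rc.T@t-s['position'])).round(1))
d=np.load('top0.npy'); C=cloud('top',d)
M=(abs(C[...,2]-76)<5)&(C[...,0]>440)&(C[...,0]<680)&(C[...,1]<180)&(C[...,1]>-160)
M=cv2.morphologyEx(M.astype(np.uint8),cv2.MORPH_OPEN,np.ones((3,3)))
P=C[M>0]; rect=cv2.minAreaRect(P[:,:2].astype(np.float32)); print(rect,P[:,2].mean(), len(P)); print(cv2.boxPoints(rect))
E
```

```text
[[-0.     0.315  0.949]
 [-0.     0.949 -0.315]
 [-1.    -0.    -0.   ]]
[-143.8    0.8  -68.4]
((559.2335205078125, 4.55133056640625), (191.6946258544922, 259.2767028808594), 13.393924713134766) 75.90704663488916 7418
[[ 435.9632    108.461044]
 [ 496.02325  -143.76344 ]
 [ 682.50385   -99.35838 ]
 [ 622.4438    152.8661  ]]
```

Emit:
servo_tool:
  commands:
    - {"slide": [4, -3.5, 1], "dr": [0, 0, 0.046]}
    - {"slide": [4, -3.5, 1], "dr": [0, 0, 0.046]}
    - {"slide": [4, -3.5, 1], "dr": [0, 0, 0.046]}
    - {"slide": [4, -3.5, 1], "dr": [0, 0, 0.046]}
    - {"slide": [4, -3.5, 1], "dr": [0, 0, 0.046]}
    - {"slide": [4, -3.5, 1], "dr": [0, 0, 0.046]}
    - {"slide": [4, -3.5, 1], "dr": [0, 0, 0.046]}
    - {"slide": [0.4, -6, 0], "dr": [0, 0, 0.046]}
    - {"slide": [0.4, -6, 0], "dr": [0, 0, 0.046]}
    - {"slide": [0.4, -6, 0], "dr": [0, 0, 0.046]}
    - {"slide": [0.4, -6, 0], "dr": [0, 0, 0.046]}
    - {"slide": [0.4, -6, 0], "dr": [0, 0, 0.046]}

```text
time_s: 2.6
position: [496.9, 46.1, 301.6]
ee_rot: [10.8, 90.0, 24.1]
ft_force: [1.3, -1.0, -0.8]
opening: 85.1
```

```bash
python3 - <<'E'
from h import *
s,R=tool(); print(s['position'],s['time_s'],R.as_matrix().round(3))
p,d=r.camera('wrist'); save('w1',p); np.save('w1.npy',d); C=cloud('wrist',d)
hsv=cv2.cvtColor(p,cv2.COLOR_RGB2HSV)
red=((hsv[...,0]<8)|(hsv[...,0]>172))&(hsv[...,1]>150)&(hsv[...,2]>90)&(d>0)
P=C[red]; P=P[P[:,2]>100]; print('red',len(P),P.mean(0),P.min(0),P.max(0)); top=P[P[:,2]>np.percentile(P[:,2],90)-3]; print(top.mean(0))
for q in ['plunger_knob','lid_knob','bar_pivot','bush']:
    L=r.mark_of('wrist',q); print(q,[(np.round(l['centre'],1).tolist(),round(l['p'],2)) for l in L[:2]])
    z={'plunger_knob':121,'lid_knob':104,'bar_pivot':95,'bush':87}[q]
    if L: print(at_z('wrist',L[0]['centre'],z))
k=(C[...,2]>98)&(hsv[...,2]<70)&(d>0)&(C[...,1]>20)&(C[...,1]<90)&(C[...,0]>480)&(C[...,0]<550); P=C[k]; print('blk',len(P),P.mean(0),P.min(0),P.max(0))
E
```

```text
[496.86306332  46.12221068 301.60319633] 2.6 [[ 0.001 -0.231  0.973]
 [ 0.     0.973  0.231]
 [-1.     0.     0.001]]
red 464 [542.55692175 -40.1597269  131.83727579] [534.15458944 -51.30879579 118.06404509] [553.95874805 -30.55758687 136.30943187]
[544.14026192 -40.80365447 133.43240957]
plunger_knob [([193.8, 210.2], 0.85)]
[544.50507022 -38.114914   121.        ]
lid_knob [([284.0, 200.6], 0.71)]
[521.15175144  47.93306755 104.        ]
bar_pivot [([196.1, 151.2], 0.96), ([458.1, 247.0], 0.62)]
[494.02292453 -42.27387571  95.        ]
bush [([200.5, 198.7], 0.85), ([241.4, 201.0], 0.18)]
[542.462785   -29.95116376  87.        ]
blk 10226 [488.46020565  47.15680073 366.40796502] [480.00097043  20.00072777 100.93204413] [526.94069589  89.99748196 399.13601234]
```

View pics/w1.png

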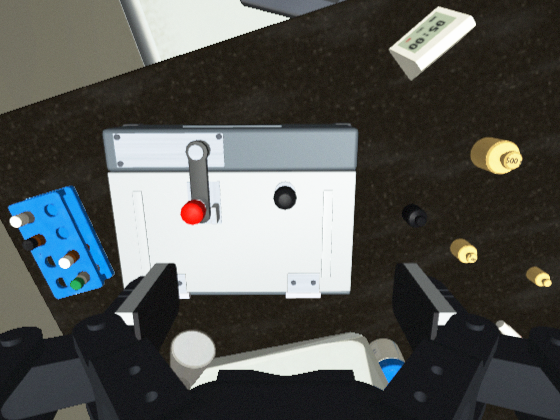

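```bash
python3 - <<'E'
from h import *
p=cv2.cvtColor(cv2.imread('pics/w1.png'),cv2.COLOR_BGR2RGB); d=np.load('w1.npy'); C=cloud('wrist',d)
c,s_=np.cos(np.radians(13.4)),np.sin(np.radians(13.4)); o=np.array([559.2,4.6])
def W(x,y,z): return [o[0]+c*x-s_*y,o[1]+s_*x+c*y,z]
pts=dict(pl=W(-22,-30,121),pltop=W(-22,-30,132.5),kn=W(-30,55,104),pv=W(-74,-30,95),bush=W(-22,-30,87),c1=W(-95,130,76),c2=W(-95,-130,76),h1=W(88,0,76),l1=W(-51,129,76),l2=W(-51,-129,76),l3=W(88,129,76),l4=W(88,-129,76))
q=cv2.resize(p[110:310,80:380],(800,533),interpolation=cv2.INTER_CUBIC)
for n,P in pts.items():
    u,v=proj('wrist',P)[0]; print(n,u.round(1),v.round(1)); cv2.circle(q,(int((u-80)*2.667),int((v-110)*2.667)),4,(0,255,0),1)
save('w1c',q)
M=(abs(C[...,2]-76)<4)&(d>0)&(C[...,0]<700)&(C[...,1]<170)&(C[...,1]>-170)
M=cv2.morphologyEx(M.astype(np.uint8),cv2.MORPH_OPEN,np.ones((3,3)))
P=C[M>0]; print(cv2.minAreaRect(P[:,:2].astype(np.float32)),P[:,2].mean())
E
```

```text
pl 192.2 210.3
pltop 189.0 214.0
kn 283.1 197.1
pv 194.8 151.0
bush 200.4 200.9
c1 357.9 126.8
c2 97.9 128.0
h1 235.6 291.5
l1 354.8 170.3
l2 105.1 171.4
l3 348.9 291.0
l4 122.3 292.0
((560.28369140625, 6.5196990966796875), (191.69090270996094, 258.8005676269531), 13.116762161254883) 77.11700362894163
```

View pics/w1c.png

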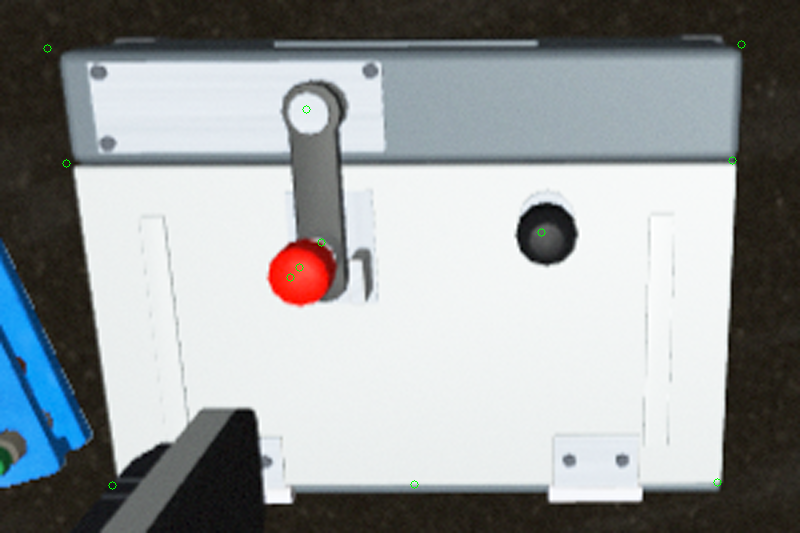

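```bash
python3 - <<'E'
from h import *
s,R=tool(); print(s['position'],s['time_s'])
p,d=r.camera('wrist'); save('w2',p); C=cloud('wrist',d)
s,R=tool(); print(s['position'],s['time_s'])
hsv=cv2.cvtColor(p,cv2.COLOR_RGB2HSV)
red=((hsv[...,0]<8)|(hsv[...,0]>172))&(hsv[...,1]>150)&(hsv[...,2]>90)&(d>0)
P=C[red]; P=P[P[:,2]>100]; print('red',P.mean(0),P.min(0),P.max(0))
M=(abs(C[...,2]-76)<4)&(d>0)&(C[...,0]<700)&(C[...,1]<170)&(C[...,1]>-170)
M=cv2.morphologyEx(M.astype(np.uint8),cv2.MORPH_OPEN,np.ones((3,3)))
P=C[M>0]; print(cv2.minAreaRect(P[:,:2].astype(np.float32)),P[:,2].mean())
for q,z in {'plunger_knob':121,'lid_knob':104,'bar_pivot':95,'bush':87}.items():
    L=r.mark_of('wrist',q)
    if L: print(q,L[0]['centre'],L[0]['p'],at_z('wrist',L[0]['centre'],z))
E
```

```text
[497.0009396   48.51954384 301.42554388] 2.85
[496.95204584  49.40122077 301.27450232] 2.9
red [542.75831521 -28.187531   130.83176456] [534.11881927 -39.2335971  107.62573092] [554.0226121  -18.66057998 135.11991856]
((559.7857055664062, 5.3494415283203125), (190.6456298828125, 258.6865539550781), 13.677226066589355) 77.15021528721745
plunger_knob [192.2, 209.5] 0.59 [543.90483784 -28.44060824 121.        ]
lid_knob [281.8, 198.7] 0.95 [518.87381531  51.5204015  104.        ]
bar_pivot [193.0, 150.5] 0.74 [494.12310106 -42.4646596   95.        ]
bush [199.4, 202.3] 0.87 [546.46697275 -29.45979417  87.        ]
```

Emit:
servo_tool:
  commands:
    - {"slide": [0.8, -1.3, -2.3]}
    - {"slide": [0.8, -1.3, -2.3]}
    - {"slide": [0.8, -1.3, -2.3]}
    - {"slide": [0.8, -1.3, -2.3]}
    - {"slide": [0.8, -1.3, -2.3]}
    - {"slide": [0.8, -1.3, -2.3]}
    - {"slide": [0, 0, 0]}
    - {"slide": [0, 0, 0]}
    - {"slide": [0, 0, 0]}
  gripper: 0.1
  force: 40

```text
validation failed for argument at $.co...
```

```bash
python3 - <<'E'
from h import *
s,R=tool(); print(s['position'],s['ft_force'],R.as_matrix().round(3)); p,d=r.camera('wrist'); save('w3',p)
m=r.mark_of('wrist','plunger_knob'); print([(at_z('wrist',x['centre'],121),x['p']) for x in m])
p,d=r.camera('side'); save('s3',p)
E
```

```text
[496.9442353   49.45015971 301.11669451] [ 0.48977114 -0.507014    0.77931703] [[-0.    -0.231  0.973]
 [-0.     0.973  0.231]
 [-1.    -0.    -0.   ]]
[(array([544.98930633, -27.96761231, 121.        ]), 0.75)]
```

View pics/w3.png

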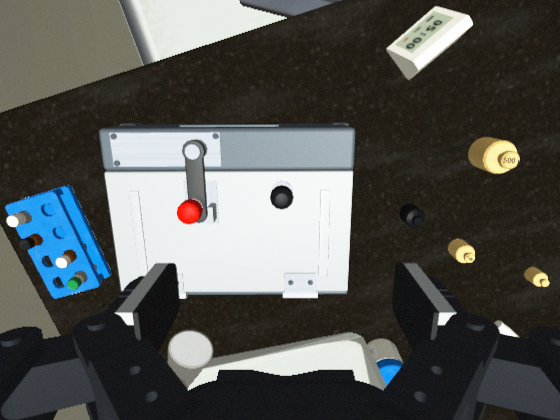

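View pics/s3.png

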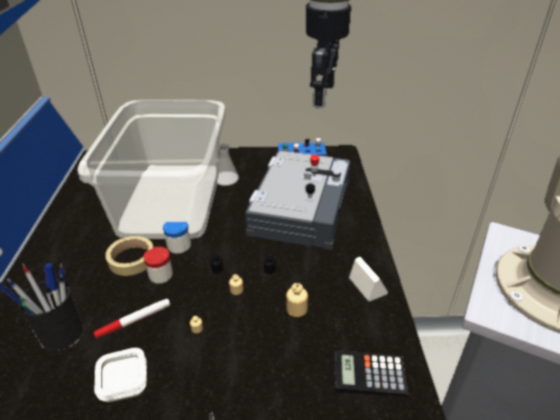

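Emit:
servo_tool:
  commands:
    - {"slide": [0.8, -1.3, -2.3], "dr": [0, 0, 0]}
    - {"slide": [0.8, -1.3, -2.3], "dr": [0, 0, 0]}
    - {"slide": [0.8, -1.3, -2.3], "dr": [0, 0, 0]}
    - {"slide": [0.8, -1.3, -2.3], "dr": [0, 0, 0]}
    - {"slide": [0.8, -1.3, -2.3], "dr": [0, 0, 0]}
    - {"slide": [0.8, -1.3, -2.3], "dr": [0, 0, 0]}
    - {"slide": [0, 0, 0], "dr": [0, 0, 0]}
    - {"slide": [0, 0, 0], "dr": [0, 0, 0]}
    - {"slide": [0, 0, 0], "dr": [0, 0, 0]}
  gripper: 0.1
  force: 40

```text
time_s: 4.38
position: [545.5, -29.1, 164.5]
ee_rot: [2.1, 89.9, 15.4]
ft_force: [1.1, 0.0, -0.7]
opening: 47.3
```

```bash
python3 - <<'E'
from h import *
s,R=tool(); print(s['position'],s['ft_force'],s['opening']); p,d=r.camera('wrist'); save('w4',p)
m=r.mark_of('wrist','plunger_knob'); print([(at_z('wrist',x['centre'],121),x['p']) for x in m])
C=cloud('wrist',d); hsv=cv2.cvtColor(p,cv2.COLOR_RGB2HSV)
red=((hsv[...,0]<8)|(hsv[...,0]>172))&(hsv[...,1]>150)&(hsv[...,2]>90)&(d>0)
P=C[red]; P=P[P[:,2]>100]; print('red',P.mean(0),P.min(0),P.max(0))
E
```

```text
[545.50332593 -29.05084708 164.47846255] [ 1.06645613  0.033933   -0.66576992] 47.308608397556135
[(array([545.03600078, -30.35233523, 121.        ]), 0.83)]
red [542.81909969 -31.18020795 130.93768874] [534.27760548 -41.08911942 116.63607982] [554.50839083 -20.60952844 134.94460994]
```

View pics/w4.png

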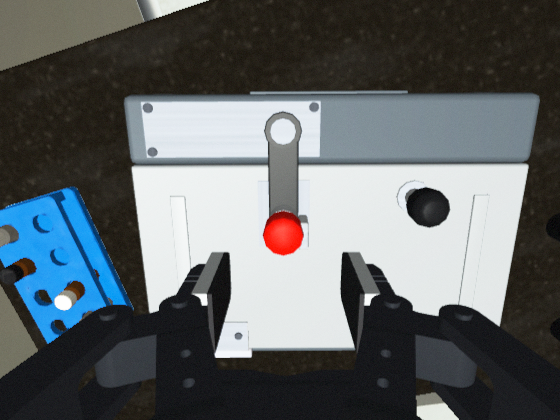

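Emit:
servo_tool:
  commands:
    - {"slide": [0, 0, -1.5], "dr": [0, 0, 0]}
    - {"slide": [0, 0, -1.5], "dr": [0, 0, 0]}
    - {"slide": [0, 0, -1.5], "dr": [0, 0, 0]}
    - {"slide": [0, 0, -1.5], "dr": [0, 0, 0]}
    - {"slide": [0, 0, 0], "dr": [0, 0, 0]}
    - {"slide": [0, 0, 0], "dr": [0, 0, 0]}

```text
time_s: 5.22
position: [545.3, -30.0, 103.5]
ee_rot: [-57.6, 90.0, -44.3]
ft_force: [-0.0, 0.0, -0.1]
opening: 47.1
```

Emit:
servo_tool:
  commands:
    - {"slide": [0, 0, 0], "dr": [0, 0, 0]}
    - {"slide": [0, 0, 0], "dr": [0, 0, 0]}
    - {"slide": [0, 0, 0], "dr": [0, 0, 0]}
    - {"slide": [0, 0, 0], "dr": [0, 0, 0]}
    - {"slide": [0, 0, 0], "dr": [0, 0, 0]}
  gripper: -1
  force: 50

```text
time_s: 5.85
position: [545.7, -30.3, 104.0]
ee_rot: [-25.7, 89.9, -12.4]
ft_force: [-0.2, -2.0, 5.5]
opening: 19.7
```

```bash
python3 - <<'E'
from h import *
s,R=tool(); print(s['position'],s['ft_force'],s['opening'],s['time_s']); p,d=r.camera('wrist'); save('w5',p);p,d=r.camera('side'); save('s5',p)
cr=cv2.resize(p[90:250,230:390],(600,600),interpolation=cv2.INTER_CUBIC); save('s5c',cr)
E
```

```text
[545.67186031 -30.33889761 104.012025  ] [-0.2447431  -1.95250093  5.53531076] 19.65604834648365 5.85
```

View pics/s5c.png

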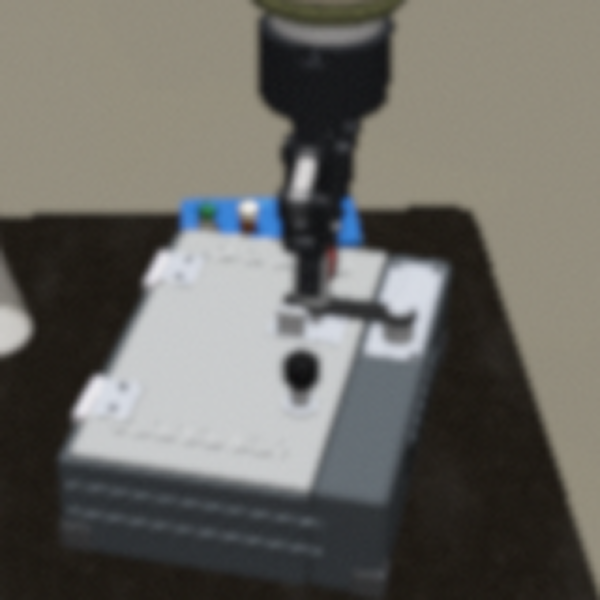

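Emit:
servo_tool:
  commands:
    - {"slide": [0, 0, 0.3], "dr": [0, 0, 0]}
    - {"slide": [0, 0, 0.3], "dr": [0, 0, 0]}
    - {"slide": [0, 0, 0.3], "dr": [0, 0, 0]}
    - {"slide": [0, 0, 0.3], "dr": [0, 0, 0]}
    - {"slide": [0, 0, 0.2], "dr": [0, 0, 0]}
    - {"slide": [0, 0, 0], "dr": [0, 0, 0]}
    - {"slide": [0, 0, 0], "dr": [0, 0, 0]}

```text
time_s: 6.82
position: [545.4, -30.3, 117.2]
ee_rot: [-59.4, 89.9, -46.2]
ft_force: [5.0, -2.6, -3.4]
opening: 19.2
```

```bash
python3 - <<'E'
from h import *
s,R=tool(); print(s['position'],s['ft_force'],s['opening'],s['time_s']); p,d=r.camera('wrist'); save('w6',p);C=cloud('wrist',d); hsv=cv2.cvtColor(p,cv2.COLOR_RGB2HSV)
red=((hsv[...,0]<8)|(hsv[...,0]>172))&(hsv[...,1]>150)&(hsv[...,2]>90)&(d>0)
P=C[red]; P=P[P[:,2]>100]; print('red',P.mean(0),P.min(0),P.max(0))
E
```

```text
[545.36798682 -30.26716637 117.18666563] [ 5.00647319 -2.55870119 -3.41991625] 19.22154430283931 6.825
red [542.1759518  -31.00946057 143.23552188] [534.17981796 -40.65152416 112.11762247] [555.09626063 -19.99132664 147.6694767 ]
```

View pics/w6.png

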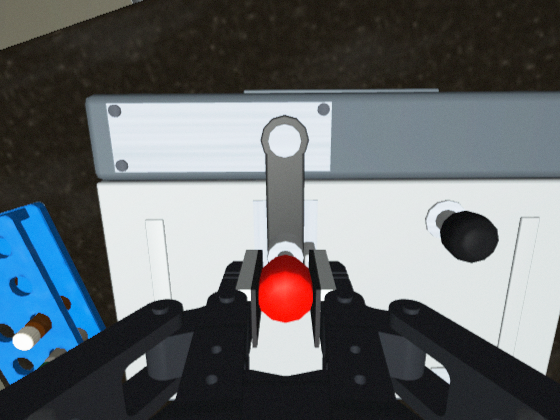

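Emit:
servo_tool:
  commands:
    - {"slide": [0.112, -0.64, 0], "dr": [0, 0, -0.125]}
    - {"slide": [0.031, -0.649, 0], "dr": [0, 0, -0.125]}
    - {"slide": [-0.049, -0.648, 0], "dr": [0, 0, -0.125]}
    - {"slide": [-0.131, -0.636, 0], "dr": [0, 0, -0.125]}
    - {"slide": [-0.208, -0.615, 0], "dr": [0, 0, -0.125]}
    - {"slide": [-0.284, -0.584, 0], "dr": [0, 0, -0.125]}
    - {"slide": [-0.354, -0.545, 0], "dr": [0, 0, -0.125]}
    - {"slide": [-0.42, -0.496, 0], "dr": [0, 0, -0.125]}
    - {"slide": [-0.477, -0.439, 0], "dr": [0, 0, -0.125]}
    - {"slide": [-0.532, -0.376, 0], "dr": [0, 0, -0.125]}
    - {"slide": [-0.57, -0.309, 0], "dr": [0, 0, -0.125]}
    - {"slide": [-0.606, -0.235, 0], "dr": [0, 0, -0.125]}

```text
time_s: 8.38
position: [509.9, -93.3, 117.2]
ee_rot: [-11.9, 89.9, -85.0]
ft_force: [1.9, -7.0, -2.0]
opening: 19.4
```

Emit:
servo_tool:
  commands:
    - {"slide": [-0.1, -0.02, 0], "dr": [0, 0, 0]}
    - {"slide": [0, 0, 0], "dr": [0, 0, 0]}

```text
time_s: 8.62
position: [509.3, -93.4, 117.3]
ee_rot: [8.4, 89.9, -64.4]
ft_force: [4.2, -6.9, -3.1]
opening: 19.3
```

```bash
python3 - <<'E'
from h import *
s,R=tool(); print(s['position'],s['ft_force'],s['opening'],s['time_s'],s['joint_pos'].round()); p,d=r.camera('wrist'); save('w7',p)
E
```

```text
[509.27794303 -93.39360907 117.27245698] [ 4.22074557 -6.91910096 -3.07046224] 19.349349890072443 8.625 [-27.  16.  40. 106. -12.  62.  34.]
```

View pics/w7.png

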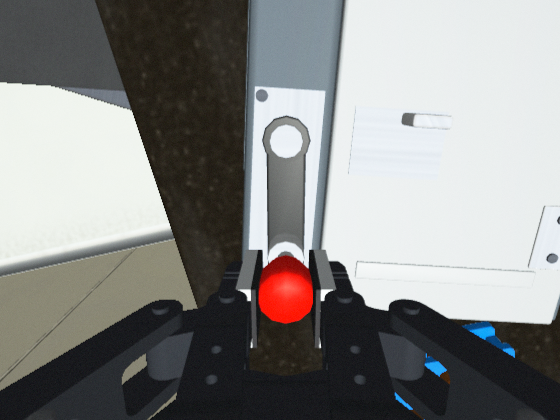

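Emit:
servo_tool:
  commands:
    - {"slide": [0, 0, 0], "dr": [0, 0, 0]}
    - {"slide": [0, 0, 0], "dr": [0, 0, 0]}
    - {"slide": [0, 0, 2.7], "dr": [0, 0, 0]}
    - {"slide": [0, 0, 2.7], "dr": [0, 0, 0]}
    - {"slide": [0.12, 1.8, 0], "dr": [0, 0, 0.187]}
    - {"slide": [0.12, 1.8, 0], "dr": [0, 0, 0.187]}
    - {"slide": [0.12, 1.8, 0], "dr": [0, 0, 0.187]}
    - {"slide": [0.12, 1.8, 0], "dr": [0, 0, 0.187]}
    - {"slide": [0.12, 1.8, 0], "dr": [0, 0, 0.187]}
    - {"slide": [0.12, 1.8, 0], "dr": [0, 0, 0.187]}
    - {"slide": [0.12, 1.8, 0], "dr": [0, 0, 0.187]}
    - {"slide": [0.12, 1.8, 0], "dr": [0, 0, 0.187]}
  gripper: 0.1

```text
time_s: 10.18
position: [518.3, 53.3, 171.2]
ee_rot: [144.3, 89.9, 157.7]
ft_force: [1.1, -0.2, -0.5]
opening: 46.8
```

Emit:
servo_tool:
  commands:
    - {"slide": [0, 0, 0], "dr": [0, 0, 0]}
    - {"slide": [0, 0, 0], "dr": [0, 0, 0]}
    - {"slide": [0, 0, 0], "dr": [0, 0, 0]}

```text
time_s: 10.55
position: [518.7, 51.2, 171.3]
ee_rot: [-131.7, 90.0, -118.9]
ft_force: [0.8, 0.5, -0.1]
opening: 46.7
```

```bash
python3 - <<'E'
from h import *
s,R=tool(); print(s['position'],s['ft_force'],s['opening'],s['time_s'],R.as_matrix().round(3)); p,d=r.camera('wrist'); save('w8',p)
for q,z in {'lid_knob':104,'bar_pivot':95,'plunger_knob':135}.items():
    L=r.mark_of('wrist',q)
    if L: print(q,L[0]['centre'],L[0]['p'],at_z('wrist',L[0]['centre'],z))
E
```

```text
[518.66564145  51.18029934 171.28500164] [ 0.8364953   0.47083069 -0.10913628] 46.69482417469168 10.55 [[-0.    -0.222  0.975]
 [-0.     0.975  0.222]
 [-1.    -0.    -0.   ]]
lid_knob [285.8, 214.5] 0.72 [516.2829424  51.2614998 104.       ]
bar_pivot [142.9, 143.6] 0.59 [494.48567513 -42.01564252  95.        ]
plunger_knob [8.2, 161.3] 0.93 [510.64158221 -92.31063446 135.        ]
```

View pics/w8.png

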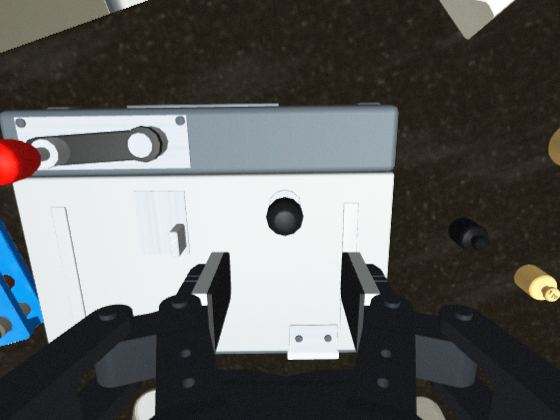

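Emit:
servo_tool:
  commands:
    - {"slide": [-0.03, 0, -1.75], "dr": [0, 0, 0]}
    - {"slide": [-0.03, 0, -1.75], "dr": [0, 0, 0]}
    - {"slide": [-0.03, 0, -1.75], "dr": [0, 0, 0]}
    - {"slide": [-0.03, 0, -1.75], "dr": [0, 0, 0]}
    - {"slide": [-0.03, 0, -1.75], "dr": [0, 0, 0]}
    - {"slide": [0, 0, 0], "dr": [0, 0, 0]}
    - {"slide": [0, 0, 0], "dr": [0, 0, 0]}

```text
time_s: 11.62
position: [517.6, 52.1, 84.2]
ee_rot: [-19.4, 90.0, -6.4]
ft_force: [0.3, 0.2, -0.3]
opening: 47.0
```

Emit:
servo_tool:
  commands:
    - {"slide": [0, 0, 0], "dr": [0, 0, 0]}
    - {"slide": [0, 0, 0], "dr": [0, 0, 0]}
    - {"slide": [0, 0, 0], "dr": [0, 0, 0]}
    - {"slide": [0, 0, 0], "dr": [0, 0, 0]}
    - {"slide": [0, 0, 0], "dr": [0, 0, 0]}
  gripper: -1
  force: 40

```text
time_s: 12.25
position: [518.3, 50.5, 84.8]
ee_rot: [-42.1, 89.9, -29.2]
ft_force: [0.9, -5.6, 2.8]
opening: 21.0
```

```bash
python3 - <<'E'
from h import *
s,R=tool(); print(s['position'],s['ft_force'],s['opening'],s['time_s'])
a0=np.arctan2(34,118); L=np.hypot(34,118); y=np.radians(13.5)
th=np.linspace(0,1.60,19); x=-L*np.cos(a0+th); z=L*np.sin(a0+th)
for i in range(18): print(((x[i+1]-x[i])*np.cos(y)/10).round(2),((x[i+1]-x[i])*np.sin(y)/10).round(2),((z[i+1]-z[i])/10).round(2))
E
```

```text
[518.25248733  50.51904087  84.83483203] [ 0.94381478 -5.55283011  2.80593163] 21.02602728318286 12.25
0.34 0.08 1.03
0.43 0.1 1.0
0.51 0.12 0.96
0.59 0.14 0.91
0.67 0.16 0.85
0.74 0.18 0.78
0.8 0.19 0.71
0.86 0.21 0.64
0.91 0.22 0.56
0.96 0.23 0.47
0.99 0.24 0.38
1.02 0.25 0.29
1.04 0.25 0.19
1.06 0.25 0.1
1.06 0.25 0.0
1.06 0.25 -0.1
1.04 0.25 -0.19
1.02 0.25 -0.29
```

Emit:
servo_tool:
  commands:
    - {"slide": [0.34, 0.08, 1.03], "dr": [0, 0, 0]}
    - {"slide": [0.43, 0.1, 1.0], "dr": [0, 0, 0]}
    - {"slide": [0.51, 0.12, 0.96], "dr": [0, 0, 0]}
    - {"slide": [0.59, 0.14, 0.91], "dr": [0, 0, 0]}
    - {"slide": [0.67, 0.16, 0.85], "dr": [0, 0, 0]}
    - {"slide": [0.74, 0.18, 0.78], "dr": [0, 0, 0]}

```text
time_s: 13.0
position: [548.5, 57.8, 138.7]
ee_rot: [-162.0, 89.7, -149.1]
ft_force: [-5.0, -6.2, -1.3]
opening: 20.9
```

```bash
python3 - <<'E'
from h import *
s,R=tool(); print(s['position'],s['ft_force'],s['opening'],s['time_s'])
p,d=r.camera('side'); save('s9',p); save('s9c',cv2.resize(p[60:260,200:400],(600,600),interpolation=cv2.INTER_CUBIC))
E
```

```text
[548.53378884  57.83403072 138.68534931] [-4.98162563 -6.17129675 -1.27099508] 20.876248401107823 13.0
```

View pics/s9c.png

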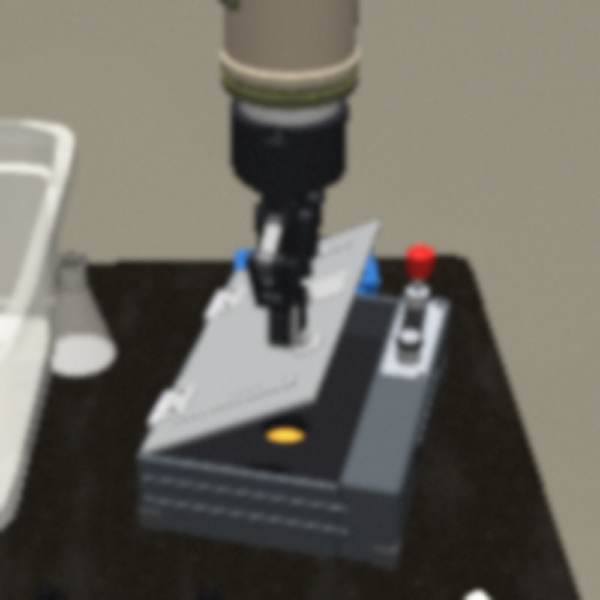

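Lid rising well. Continue the arc.

Emit:
servo_tool:
  commands:
    - {"slide": [0.8, 0.19, 0.71], "dr": [0, 0, 0]}
    - {"slide": [0.86, 0.21, 0.64], "dr": [0, 0, 0]}
    - {"slide": [0.91, 0.22, 0.56], "dr": [0, 0, 0]}
    - {"slide": [0.96, 0.23, 0.47], "dr": [0, 0, 0]}
    - {"slide": [0.99, 0.24, 0.38], "dr": [0, 0, 0]}
    - {"slide": [1.02, 0.25, 0.29], "dr": [0, 0, 0]}
    - {"slide": [1.04, 0.25, 0.19], "dr": [0, 0, 0]}
    - {"slide": [1.06, 0.25, 0.1], "dr": [0, 0, 0]}
    - {"slide": [1.06, 0.25, 0], "dr": [0, 0, 0]}
    - {"slide": [1.06, 0.25, -0.1], "dr": [0, 0, 0]}
    - {"slide": [1.04, 0.25, -0.19], "dr": [0, 0, 0]}
    - {"slide": [1.02, 0.25, -0.29], "dr": [0, 0, 0]}

```text
time_s: 14.55
position: [669.6, 87.1, 168.9]
ee_rot: [-27.3, 89.8, -14.4]
ft_force: [-0.3, -3.8, 7.3]
opening: 20.5
```

Emit:
servo_tool:
  commands:
    - {"slide": [0, 0, 0], "dr": [0, 0, 0]}
    - {"slide": [0, 0, 0], "dr": [0, 0, 0]}
    - {"slide": [0, 0, 0], "dr": [0, 0, 0]}

```text
time_s: 14.92
position: [670.0, 87.2, 168.7]
ee_rot: [-22.3, 89.7, -9.4]
ft_force: [4.2, -2.6, 5.1]
opening: 20.5
```

```bash
python3 - <<'E'
from h import *
s,R=tool(); print(s['position'],s['ft_force'],s['opening'],s['time_s'])
p,d=r.camera('side'); save('s10',p); save('s10c',cv2.resize(p[60:260,200:400],(600,600),interpolation=cv2.INTER_CUBIC))
E
```

```text
[670.01809347  87.243901   168.6756251 ] [ 4.24356514 -2.61669589  5.1456613 ] 20.512261441951964 14.925
```

View pics/s10c.png

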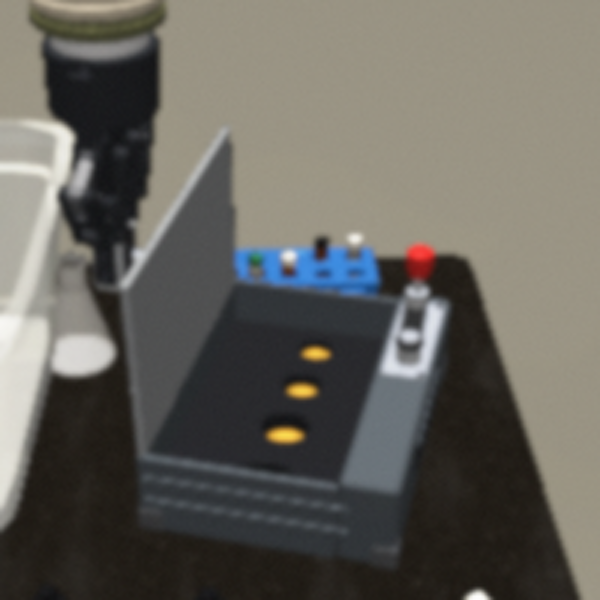

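Emit:
servo_tool:
  commands:
    - {"slide": [0, 0, 0], "dr": [0, 0, 0]}
    - {"slide": [0, 0, 0], "dr": [0, 0, 0]}
    - {"slide": [0, 0, 3.5], "dr": [0, 0, 0]}
    - {"slide": [0, 0, 4], "dr": [0, 0, 0]}
    - {"slide": [0, 0, 4], "dr": [0, 0, 0]}
    - {"slide": [0, 0, 4], "dr": [0, 0, 0]}
    - {"slide": [-4.25, -1.5, 0], "dr": [0, 0, 0]}
    - {"slide": [-4.25, -1.5, 0], "dr": [0, 0, 0]}
    - {"slide": [-4.25, -1.5, 0], "dr": [0, 0, 0]}
    - {"slide": [-4.25, -1.5, 0], "dr": [0, 0, 0]}
    - {"slide": [0, 0, 0], "dr": [0, 0, 0]}
    - {"slide": [0, 0, 0], "dr": [0, 0, 0]}
  gripper: 0.1

```text
time_s: 16.48
position: [498.4, 29.1, 321.9]
ee_rot: [47.0, 90.0, 60.0]
ft_force: [0.2, 0.7, 0.3]
opening: 47.1
```

```bash
python3 - <<'E'
from h import *
s,R=tool(); print(s['position'],s['ft_force'],s['opening'],s['time_s'])
p,d=r.camera('wrist'); save('w11',p); C=cloud('wrist',d)
hsv=cv2.cvtColor(p,cv2.COLOR_RGB2HSV)
ye=((hsv[...,0]>15)&(hsv[...,0]<35)&(hsv[...,1]>120)&(hsv[...,2]>90)&(d>0)).astype(np.uint8)
n,l,st,ce=cv2.connectedComponentsWithStats(ye)
for i in range(1,n):
    if st[i,4]>60: Q=C[l==i]; print(st[i],ce[i].round(1),Q.mean(0).round(1),np.ptp(Q,axis=0).round(1))
for q,z in dict(well_500=7,well_200=12,well_100=17,well_50=20).items():
    L=r.mark_of('wrist',q); print(q,[(l['centre'],round(l['p'],2),at_z('wrist',l['centre'],z).round(1)) for l in L[:4]])
E
```

```text
[498.35627717  29.07027981 321.87662049] [0.23927095 0.65893065 0.3098809 ] 47.07996497189286 16.475
[476 137  37  34 518] [487.7 150.2] [431.1 268.3  20. ] [39.8 42.4 40.6]
[504 150  14  16  64] [508.1 156. ] [432.1 275.1  52.5] [18.  10.8 18. ]
[254 199  28  24 532] [267.7 210.5] [568.9  21.8  14.9] [37.2 36.  22.9]
[210 202  23  21 382] [221.4 211.8] [582.4 -35.9  19.6] [31.3 28.8 16.8]
[169 204  20  18 292] [178.7 212.6] [594.8 -88.7  22.4] [28.2 25.  13.5]
[456 234  25  23 201] [464.2 241.7] [552.9 287.6  12.5] [30.3 34.9 24.8]
[529 261  23  18 155] [536.4 267.4] [566.9 399.5   9.9] [18.6 33.3 20.8]
well_500 [([268.5, 210.6], 0.92, array([571. ,  22.9,   7. ])), ([182.0, 210.6], 0.79, array([596.7, -88.6,   7. ])), ([222.9, 210.4], 0.65, array([584.3, -36. ,   7. ])), ([321.6, 209.0], 0.62, array([553.1,  90.7,   7. ]))]
well_200 [([268.5, 210.6], 0.92, array([569.4,  22.5,  12. ])), ([182.0, 210.6], 0.79, array([594.8, -87.7,  12. ])), ([222.9, 210.4], 0.65, array([582.5, -35.6,  12. ])), ([321.6, 209.0], 0.62, array([551.7,  89.6,  12. ]))]
well_100 [([268.5, 210.6], 0.92, array([567.8,  22.2,  17. ])), ([182.0, 210.6], 0.79, array([592.9, -86.8,  17. ])), ([222.9, 210.4], 0.65, array([580.8, -35.3,  17. ])), ([321.6, 209.0], 0.62, array([550.3,  88.6,  17. ]))]
well_50 [([268.5, 210.6], 0.92, array([566.8,  22. ,  20. ])), ([182.0, 210.6], 0.79, array([591.7, -86.2,  20. ])), ([222.9, 210.4], 0.65, array([579.7, -35.1,  20. ])), ([321.6, 209.0], 0.62, array([549.4,  87.9,  20. ]))]
```

View pics/w11.png

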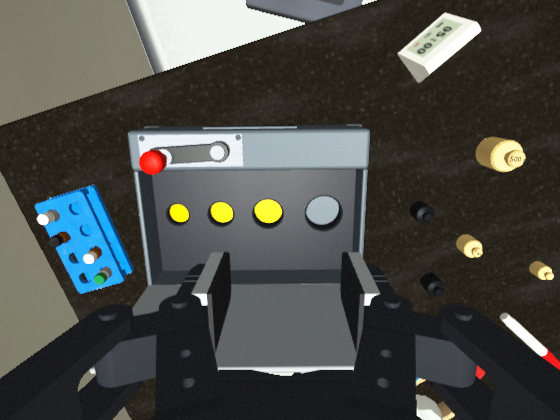

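```bash
python3 - <<'E'
from h import *
s,R=tool(); print(s['position'])
p,d=r.camera('wrist'); C=cloud('wrist',d)
for (u,v) in [(322,211),(315,211),(330,211),(322,204),(322,220),(268,211),(222,211),(179,212),(295,211),(345,211),(322,230)]: print(u,v,C[v,u].round(1),p[v,u])
save('w12c',cv2.resize(p[160:260,250:390],(800,571),interpolation=cv2.INTER_CUBIC))
pt,dt=r.camera('top'); Ct=cloud('top',dt); save('t12c',cv2.resize(pt[110:240,270:430],(738,600),interpolation=cv2.INTER_CUBIC))
for q in proj('top',[[553,91,7],[571,23,7]]): print(q, Ct[int(q[1]),int(q[0])])
E
```

```text
[498.76771566  28.73876988 321.21656408]
322 211 [554.4  90.6  10.5] [172 187 195]
315 211 [556.4  81.7  10.7] [175 190 196]
330 211 [551.7 100.6  11.7] [172 185 192]
322 204 [545.1  88.2  10.7] [173 189 197]
322 220 [566.1  93.6  11.5] [167 182 190]
268 211 [569.2  21.5  14.1] [255 254  55]
222 211 [580.8 -36.2  19.4] [255 254  40]
179 212 [593.6 -89.4  22.1] [255 253   7]
295 211 [556.3  54.1  31.8] [116 118 121]
345 211 [542.3 115.1  31.5] [ 93  98 104]
322 230 [573.4  93.5  30.7] [43 45 52]
[312.69308145 186.00345806] [552.66860541  92.80544447   8.73129577]
[340.06887337 179.05677866] [483.79125838  67.68144695 435.03771531]
```

View pics/w12c.png

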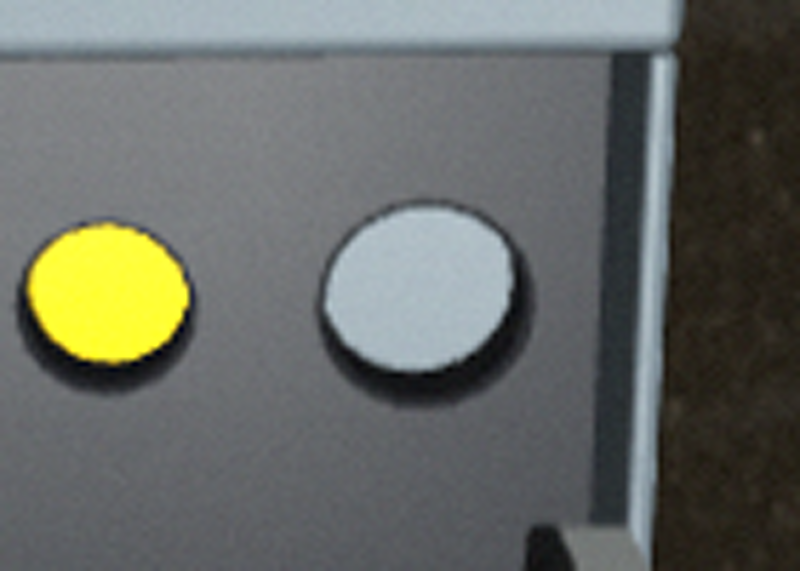

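View pics/t12c.png

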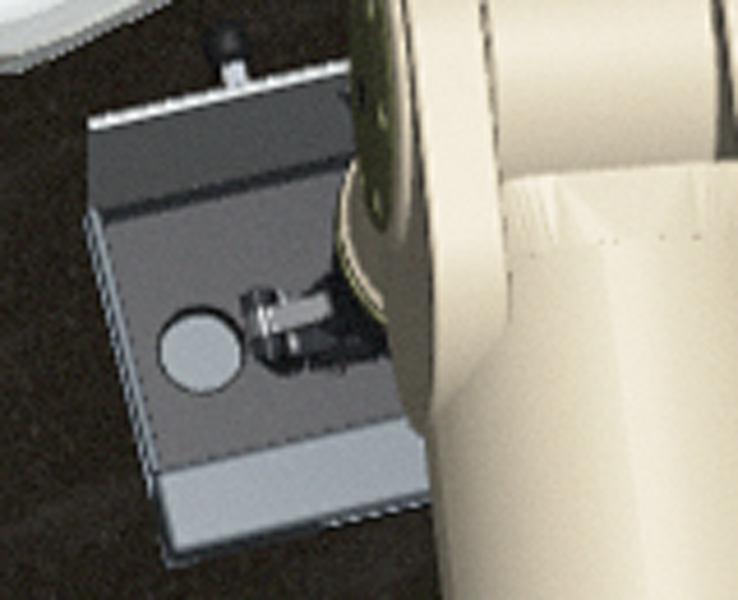

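Emit:
servo_tool:
  commands:
    - {"slide": [-1.15, 4.2, -2.5], "dr": [0, 0, 0]}
    - {"slide": [-1.15, 4.2, -2.5], "dr": [0, 0, 0]}
    - {"slide": [-1.15, 4.2, -2.5], "dr": [0, 0, 0]}
    - {"slide": [-1.15, 4.2, -2.5], "dr": [0, 0, 0]}
    - {"slide": [-1.15, 4.2, -2.5], "dr": [0, 0, 0]}
    - {"slide": [-1.15, 4.2, -2.5], "dr": [0, 0, 0]}
    - {"slide": [0, 0, 0], "dr": [0, 0, 0]}
    - {"slide": [0, 0, 0], "dr": [0, 0, 0]}
    - {"slide": [0, 0, 0], "dr": [0, 0, 0]}
    - {"slide": [0, 0, 0], "dr": [0, 0, 0]}
  gripper: 0.45

```text
time_s: 18.08
position: [430.1, 279.6, 172.4]
ee_rot: [17.3, 89.9, 30.2]
ft_force: [1.0, -0.4, 0.2]
opening: 61.8
```

```bash
cat >> h.py <<'E'
def brass(name,tag,zf=None):
    p,d=r.camera(name); save(tag,p); C=cloud(name,d)
    hsv=cv2.cvtColor(p,cv2.COLOR_RGB2HSV)
    ye=((hsv[...,0]>12)&(hsv[...,0]<35)&(hsv[...,1]>70)&(hsv[...,2]>70)&(d>0)).astype(np.uint8)
    ye=cv2.morphologyEx(ye,cv2.MORPH_CLOSE,np.ones((7,7)))
    n,l,st,ce=cv2.connectedComponentsWithStats(ye)
    for i in range(1,n):
        if st[i,4]>40:
            Q=C[(l==i)&(d>0)]; Q=Q[Q[:,2]<75]
            if len(Q)<10: continue
            zt=np.percentile(Q[:,2],98); 
            T=Q[Q[:,2]>zt-4]
            print(tag,st[i,:4],'mean',Q.mean(0).round(1),'ztop',zt.round(1),'top',T.mean(0).round(1),'mm',(Q.min(0)[:2].round(1),Q.max(0)[:2].round(1)))
    return p,d,C
E
python3 - <<'E'
from h import *
s,R=tool(); print(s['position'],s['ft_force'],s['opening'],s['time_s'])
brass('wrist','w13')
for q in r.mark_of('wrist','weight_500')[:3]: print(q, at_z('wrist',q['centre'],0))
brass('top','t13')
E
```

```text
[430.06316462 279.61026636 172.36481142] [ 0.99221689 -0.42621196  0.24191288] 61.8371027884557 18.075
w13 [ 0  0 16  8] mean [337.4  36.2   0.8] ztop 2.2 top [337.4  36.2   0.8] mm (array([335.1,  29.9]), array([342.2,  42.3]))
w13 [72  0 20 12] mean [326.7  95.8   1.3] ztop 2.9 top [326.7  95.8   1.3] mm (array([322.1,  85. ]), array([332. , 100.2]))
w13 [116   0  24   5] mean [316.4 127.    1.4] ztop 3.4 top [316.5 127.    1.4] mm (array([313.8, 119.1]), array([318.9, 136.4]))
w13 [206   0  16   9] mean [304.1 192.4   1.3] ztop 2.9 top [304.1 192.4   1.3] mm (array([301.1, 187.8]), array([307.2, 199.7]))
w13 [197   0 158  88] mean [317.9 235.5   1.3] ztop 2.9 top [317.9 235.5   1.3] mm (array([282.5, 187.2]), array([359.5, 306. ]))
w13 [390   0  28  15] mean [275.6 335.6  13.3] ztop 15.3 top [276.1 335.8  13.8] mm (array([268.6, 325.6]), array([283. , 346.1]))
w13 [74 10 35 31] mean [337.7 102.4   1.4] ztop 2.9 top [337.7 102.4   1.4] mm (array([327.5,  88. ]), array([351.9, 113.8]))
w13 [479  14  13  11] mean [267.3 403.9   1.5] ztop 2.7 top [267.3 403.9   1.5] mm (array([263.4, 
[... 10203 characters left out ...]
72   0.        ]
{'centre': [199.7, 262.7], 'p': 0.62} [524.14926283 218.04973506   0.        ]
{'centre': [272.9, 306.0], 'p': 0.56} [554.05893671 295.82487211   0.        ]
t13 [202  72  37  39] mean [796.4 327.4  18.4] ztop 29.5 top [792.5 328.1  27.3] mm (array([748.2, 279.9]), array([854.7, 375.1]))
t13 [381 164  11  10] mean [594.9 -87.8  21.7] ztop 31.8 top [592.8 -83.7  30.5] mm (array([ 582.3, -100. ]), array([605.9, -74.7]))
t13 [359 168  12  12] mean [582.7 -35.4  18.4] ztop 27.0 top [585.6 -35.6  25.6] mm (array([568.6, -49.4]), array([595.8, -21.7]))
t13 [334 173  15  14] mean [569.1  21.9  13.2] ztop 28.0 top [567.6  25.8  28.4] mm (array([551.7,   5.1]), array([585.6,  40.3]))
```

View pics/w13.png

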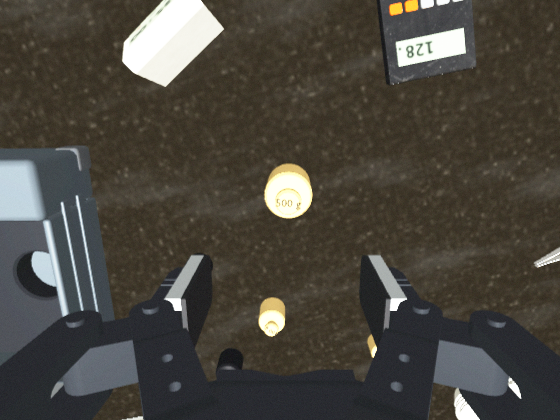

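Emit:
servo_tool:
  commands:
    - {"slide": [0.07, 0.15, -2.1], "dr": [0, 0, 0]}
    - {"slide": [0, 0, -2.1], "dr": [0, 0, 0]}
    - {"slide": [0, 0, -2.1], "dr": [0, 0, 0]}
    - {"slide": [0, 0, -2.1], "dr": [0, 0, 0]}
    - {"slide": [0, 0, -2.1], "dr": [0, 0, 0]}
    - {"slide": [0, 0, -2.1], "dr": [0, 0, 0]}
    - {"slide": [0, 0, -2.1], "dr": [0, 0, 0]}
    - {"slide": [0, 0, 0], "dr": [0, 0, 0]}
    - {"slide": [0, 0, 0], "dr": [0, 0, 0]}

```text
time_s: 19.35
position: [430.4, 282.1, 25.5]
ee_rot: [19.0, 90.0, 32.0]
ft_force: [0.2, 0.5, -0.9]
opening: 62.1
```

Emit:
servo_tool:
  commands:
    - {"slide": [0, 0, 0], "dr": [0, 0, 0]}
    - {"slide": [0, 0, 0], "dr": [0, 0, 0]}
    - {"slide": [0, 0, 0], "dr": [0, 0, 0]}
    - {"slide": [0, 0, 0], "dr": [0, 0, 0]}
    - {"slide": [0, 0, 0], "dr": [0, 0, 0]}
  gripper: -1
  force: 70

```text
time_s: 19.98
position: [430.7, 282.3, 26.1]
ee_rot: [25.0, 89.9, 38.1]
ft_force: [-1.1, -1.3, 5.3]
opening: 34.7
```

```bash
sed -i 's/(hsv\[...,2\]>70)&(d>0))/(hsv[...,2]>70)\&(d>0)\&(C[...,2]>6)\&(C[...,2]<75))/' h.py; python3 - <<'E'
from h import *
s,R=tool(); print(s['position'],s['ft_force'],s['opening'],s['time_s'])
p,d=r.camera('wrist'); save('w14',p)
p,d=r.camera('side'); save('s14c',cv2.resize(p[180:340,220:380],(600,600),interpolation=cv2.INTER_CUBIC))
E
```

```text
[430.72632319 282.29233663  26.0635012 ] [-1.09712597 -1.2639669   5.28561148] 34.68566570303348 19.975
```

View pics/w14.png

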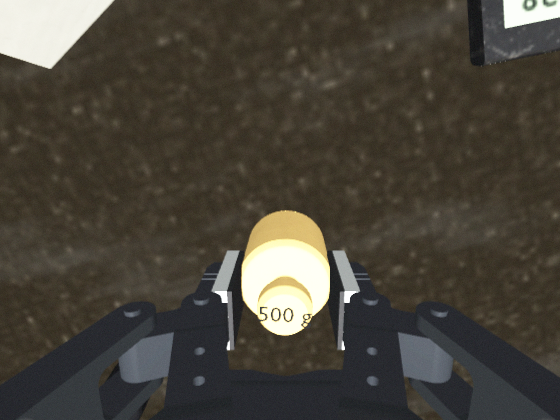

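View pics/s14c.png

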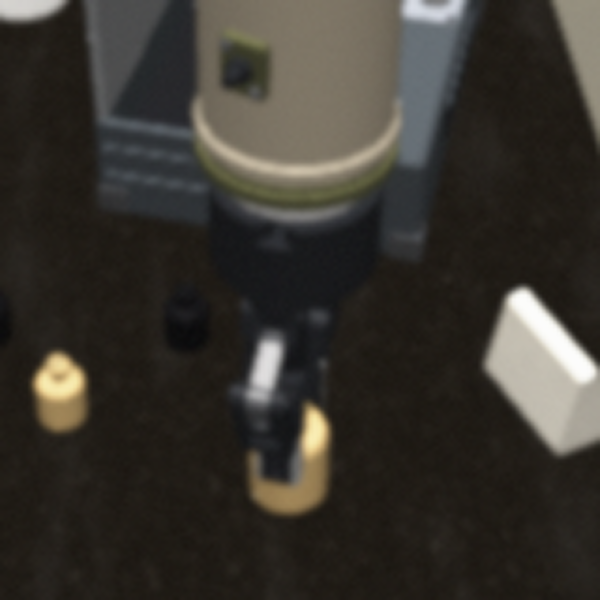

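Emit:
servo_tool:
  commands:
    - {"slide": [0, 0, 1.5], "dr": [0, 0, 0]}
    - {"slide": [0, 0, 2.2], "dr": [0, 0, 0]}
    - {"slide": [0, 0, 2.2], "dr": [0, 0, 0]}
    - {"slide": [0, 0, 2.2], "dr": [0, 0, 0]}
    - {"slide": [0, 0, 1.5], "dr": [0, 0, 0]}
    - {"slide": [2.0, -3.2, 0], "dr": [0, 0, 0]}
    - {"slide": [2.0, -3.2, 0], "dr": [0, 0, 0]}
    - {"slide": [2.0, -3.2, 0], "dr": [0, 0, 0]}
    - {"slide": [2.0, -3.2, 0], "dr": [0, 0, 0]}
    - {"slide": [2.0, -3.2, 0], "dr": [0, 0, 0]}
    - {"slide": [2.2, -3.1, 0], "dr": [0, 0, 0]}
    - {"slide": [0, 0, 0], "dr": [0, 0, 0]}

```text
time_s: 21.58
position: [553.1, 86.6, 120.8]
ee_rot: [-96.2, 89.9, -83.5]
ft_force: [-0.6, -0.4, -4.2]
opening: 34.6
```

Emit:
servo_tool:
  commands:
    - {"slide": [0, 0, 0], "dr": [0, 0, 0]}
    - {"slide": [0, 0, 0], "dr": [0, 0, 0]}

```text
time_s: 21.82
position: [551.2, 92.3, 120.5]
ee_rot: [139.2, 89.9, 152.3]
ft_force: [0.9, 1.5, -3.7]
opening: 34.7
```

```bash
python3 - <<'E'
from h import *
s,R=tool(); print(s['position'],s['ft_force'],s['opening'],s['time_s'])
p,d=r.camera('wrist'); save('w15',p); C=cloud('wrist',d)
p,d=r.camera('side'); save('s15c',cv2.resize(p[60:260,200:400],(600,600),interpolation=cv2.INTER_CUBIC))
brass('top','t15')
print(proj('top',[553,91,7]))
E
```

```text
[551.23747401  92.27272063 120.54628618] [ 0.88565111  1.53625506 -3.66159539] 34.6599042315191 21.825
t15 [202  73  37  38] mean [794.6 327.1  21.2] ztop 30.0 top [797.7 323.7  27.7] mm (array([747.1, 280. ]), array([851.9, 372.1]))
t15 [381 164  11  10] mean [594.8 -87.8  22.2] ztop 31.5 top [594.2 -87.3  30.1] mm (array([ 581.4, -100.4]), array([606.7, -74.8]))
t15 [182 175   8   9] mean [566.1 404.9  21.1] ztop 32.7 top [566.  406.   31.4] mm (array([557.7, 396.5]), array([577. , 414.5]))
t15 [225 179  11  11] mean [553.  294.8  25.6] ztop 39.4 top [554.7 295.7  38. ] mm (array([543. , 283.8]), array([566.5, 307.5]))
[[312.69308145 186.00345806]]
```

View pics/w15.png

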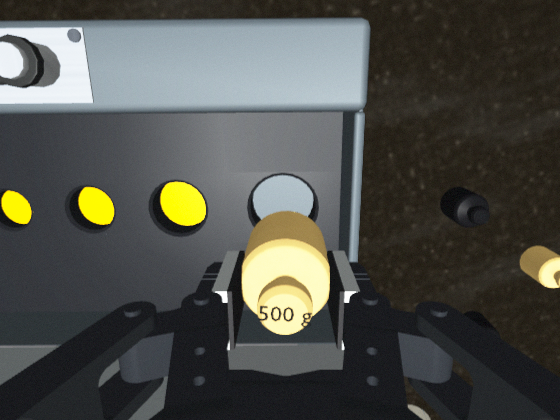

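View pics/s15c.png

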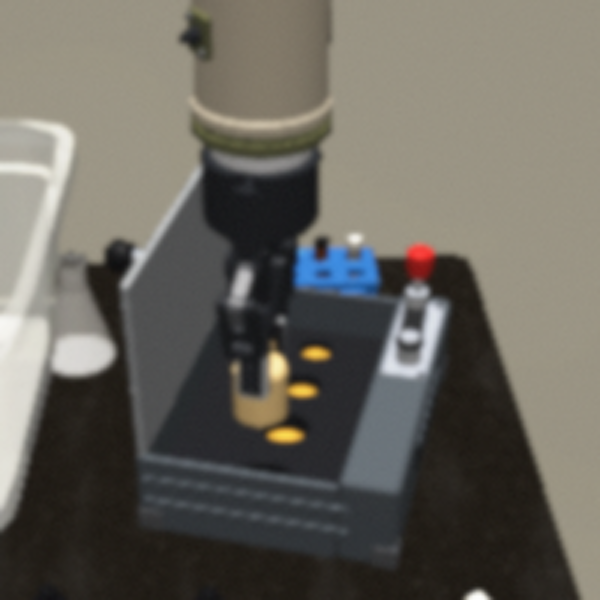

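View pics/t15.png

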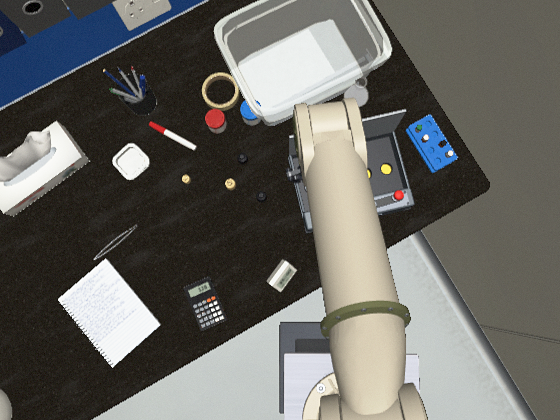

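```bash
python3 - <<'E'
from h import *
print(at_z('top',(270+201/4.6125-.4,110+350.5/4.6125-.4),31))
s,R=tool(); print(s['position'])
p,d=r.camera('wrist'); q=p[150:260,150:350].copy()
th=np.linspace(0,2*np.pi,90)
def circ(x,y,z,rad): return proj('wrist',np.c_[x+rad*np.cos(th),y+rad*np.sin(th),0*th+z])
big=cv2.resize(q,(800,440),interpolation=cv2.INTER_CUBIC)
for (x,y,z,rad,col) in [(552,91.5,31,22,(0,255,0)),(552,91.5,7,22,(255,0,0)),(570,22.,31,18,(0,255,0)),(570,22,12,18,(255,0,0))]:
    c=circ(x,y,z,rad); cv2.polylines(big,[((c-[150,150]+.5)*4).astype(int)],True,col,1)
save('w16c',big)
# model-fit: rims of yellow wells in wrist via ellipse of yellow blobs
hsv=cv2.cvtColor(p,cv2.COLOR_RGB2HSV)
C=cloud('wrist',d)
for (u,v) in [(284,190),(270,200),(300,195),(182,203),(95,205)]: print(C[v,u].round(1),p[v,u])
E
```

```text
[549.4723679   91.05991651  31.        ]
[551.56211076  91.78971959 120.69089524]
[544.5  89.1  10.2] [179 192 201]
[553.6  80.8  12. ] [173 188 195]
[545.3 101.1  11.4] [177 190 197]
[569.2  19.8  14.9] [255 254  17]
[583.2 -39.   18.7] [255 251   0]
```

View pics/w16c.png

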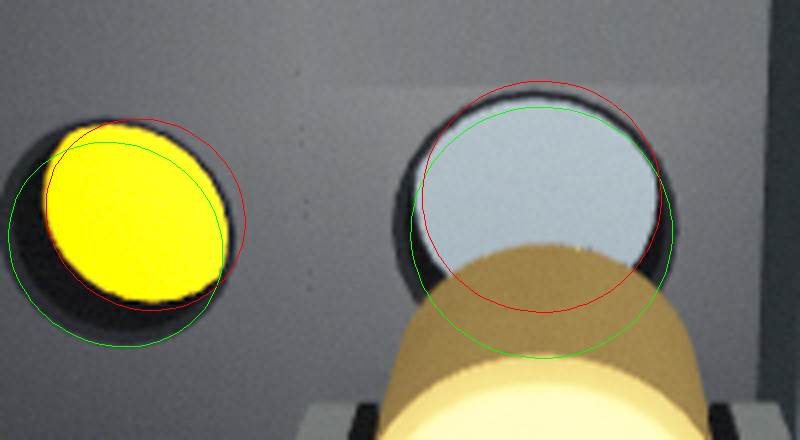

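Emit:
servo_tool:
  commands:
    - {"slide": [-0.03, -0.08, -1.5], "dr": [0, 0, 0]}
    - {"slide": [0, 0, -1.5], "dr": [0, 0, 0]}
    - {"slide": [0, 0, -1.5], "dr": [0, 0, 0]}
    - {"slide": [0, 0, -1.2], "dr": [0, 0, 0]}
    - {"slide": [0, 0, 0], "dr": [0, 0, 0]}
    - {"slide": [0, 0, 0], "dr": [0, 0, 0]}
    - {"slide": [0, 0, 0], "dr": [0, 0, 0]}

```text
time_s: 22.9
position: [552.2, 90.2, 64.4]
ee_rot: [-0.2, 89.9, 12.9]
ft_force: [-0.5, 0.1, -5.3]
opening: 34.6
```

```bash
python3 - <<'E'
from h import *
s,R=tool(); print(s['position'],s['ft_force'],s['opening'],s['time_s'])
p,d=r.camera('wrist'); q=p[150:300,190:390].copy()
big=cv2.resize(q,(800,600),interpolation=cv2.INTER_CUBIC)
th=np.linspace(0,2*np.pi,90)
for (x,y,z,rad,col) in [(551.2,91,31,22,(0,255,0))]:
    c=proj('wrist',np.c_[x+rad*np.cos(th),y+rad*np.sin(th),0*th+z]); cv2.polylines(big,[((c-[190,150]+.5)*4).astype(int)],True,col,1)
save('w17c',big)
E
```

```text
[552.18585782  90.17702921  64.35526349] [-0.5266898   0.05696368 -5.3486762 ] 34.61421823776855 22.9
```

View pics/w17c.png

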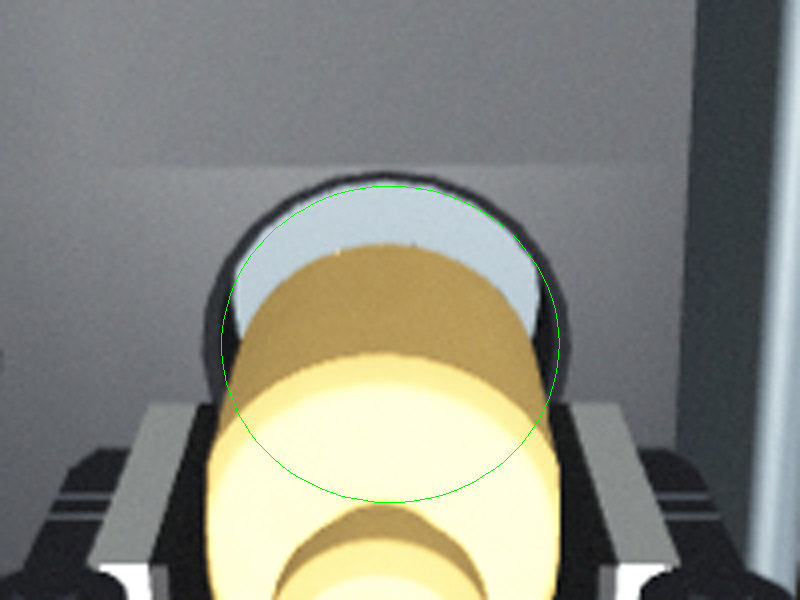

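```bash
python3 - <<'E'
from h import *
s,R=tool(); print(s['position'],s['ft_force'])
f=lambda c,r_:(190+(c+.5)/4-.5,150+(r_+.5)/4-.5)
a=at_z('wrist',f(387,243),38.0); b=at_z('wrist',f(387,172),31); l=at_z('wrist',f(203,345),31); rr=at_z('wrist',f(571,345),31)
print('foot front',a,'rim front',b,'rim l,r',l,rr)
u=np.array([.973,.231,0]); print('foot c',a+19*u,'rim c (r22)',b+22*u,(b+23.5*u))
E
```

```text
[552.10808595  90.17910406  64.30947443] [ 0.05365618  0.41003719 -5.44905143]
foot front [535.16822096  86.8906982   38.        ] rim front [528.1078374   85.28258121  31.        ] rim l,r [556.1104572   67.11060842  31.        ] [545.3696198 113.8826752  31.       ]
foot c [553.65522096  91.2796982   38.        ] rim c (r22) [549.5138374   90.36458121  31.        ] [550.9733374   90.71108121  31.        ]
```

Emit:
servo_tool:
  commands:
    - {"slide": [-0.22, -0.05, 0], "dr": [0, 0, 0]}
    - {"slide": [0, 0, 0], "dr": [0, 0, 0]}
    - {"slide": [0, 0, -0.5], "dr": [0, 0, 0]}
    - {"slide": [0, 0, -0.5], "dr": [0, 0, 0]}
    - {"slide": [0, 0, -0.5], "dr": [0, 0, 0]}
    - {"slide": [0, 0, -0.5], "dr": [0, 0, 0]}
    - {"slide": [0, 0, -0.3], "dr": [0, 0, 0]}
    - {"slide": [0, 0, 0], "dr": [0, 0, 0]}

```text
time_s: 23.95
position: [549.3, 89.5, 40.4]
ee_rot: [-166.0, 90.0, -153.0]
ft_force: [0.3, 0.4, -5.1]
opening: 34.3
```

```bash
python3 - <<'E'
from h import *
s,R=tool(); print(s['position'],s['ft_force'],s['opening'],s['time_s'])
p,d=r.camera('wrist'); save('w18c',cv2.resize(p[150:300,190:390],(800,600),interpolation=cv2.INTER_CUBIC))
E
```

```text
[549.29126585  89.52563207  40.3652044 ] [ 0.30425665  0.40586657 -5.05499261] 34.278846137725004 23.95
```

View pics/w18c.png

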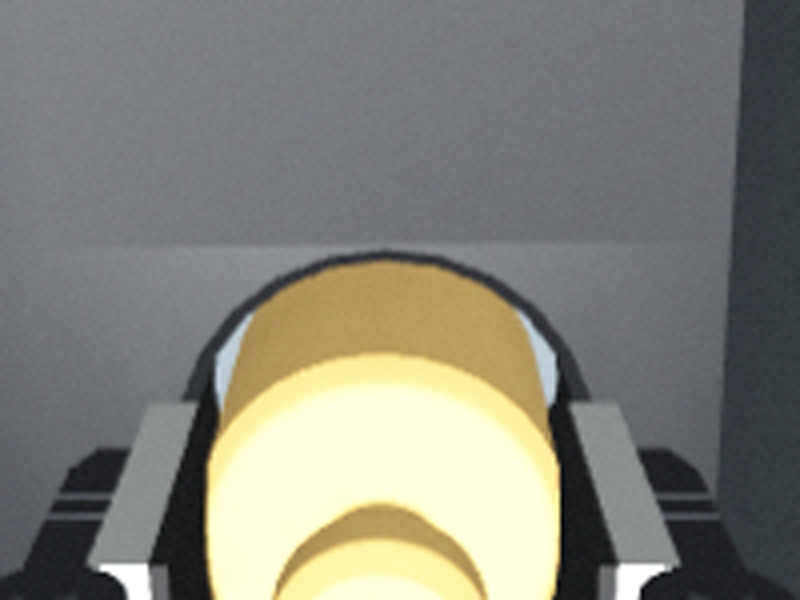

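Emit:
servo_tool:
  commands:
    - {"slide": [0.05, 0.03, -0.35], "dr": [0, 0, 0]}
    - {"slide": [0.05, 0, -0.3], "dr": [0, 0, 0]}
    - {"slide": [0, 0, 0], "dr": [0, 0, 0]}
    - {"slide": [0, 0, 0], "dr": [0, 0, 0]}

```text
time_s: 24.5
position: [550.5, 89.9, 34.2]
ee_rot: [-133.4, 90.0, -120.4]
ft_force: [-0.1, -0.5, -4.4]
opening: 34.6
```

```bash
python3 - <<'E'
from h import *
s,R=tool(); print(s['position'],s['ft_force'],s['opening'],s['time_s'])
E
```

```text
[550.47015472  89.90671753  34.20037061] [-0.1444481  -0.54725307 -4.44140866] 34.63299718213684 24.5
```

Emit:
servo_tool:
  commands:
    - {"slide": [0, 0, -0.1], "dr": [0, 0, 0]}
    - {"slide": [0, 0, 0], "dr": [0, 0, 0]}
    - {"slide": [0, 0, 0], "dr": [0, 0, 0]}
    - {"slide": [0, 0, 0], "dr": [0, 0, 0]}
    - {"slide": [0, 0, 2], "dr": [0, 0, 0]}
    - {"slide": [0, 0, 3], "dr": [0, 0, 0]}
    - {"slide": [0, 0, 4], "dr": [0, 0, 0]}
    - {"slide": [0, 0, 4], "dr": [0, 0, 0]}
    - {"slide": [0, 0, 4], "dr": [0, 0, 0]}
    - {"slide": [0, 0, 0], "dr": [0, 0, 0]}
    - {"slide": [0, 0, 0], "dr": [0, 0, 0]}
    - {"slide": [0, 0, 0], "dr": [0, 0, 0]}
  gripper: 0.2

```text
time_s: 26.0
position: [549.8, 90.1, 202.0]
ee_rot: [177.0, 89.9, -170.0]
ft_force: [-0.2, -0.6, 0.0]
opening: 51.5
```

```bash
python3 - <<'E'
from h import *
s,R=tool(); print(s['position'],s['ft_force'],s['opening'],s['time_s'])
p,d,C=brass('wrist','w19')
E
```

```text
[549.75746519  90.11723198 202.04456627] [-0.16560283 -0.56290877  0.04874577] 51.5481497495708 26.0
w19 [268 159  43  48] mean [545.6  92.1  51.7] ztop 68.9 top [547.6  92.   67.5] mm (array([528.2,  73.5]), array([573.3, 111.2]))
w19 [191 164  37  37] mean [568.5  21.   14.9] ztop 31.1 top [553.7  24.9  30.9] mm (array([548.4,   4.1]), array([585.3,  40.6]))
w19 [129 168  30  32] mean [582.2 -36.9  19.8] ztop 31.4 top [570.1 -30.4  31. ] mm (array([565. , -49.9]), array([596.4, -19.2]))
w19 [ 71 171  25  28] mean [594.7 -89.6  22.6] ztop 31.9 top [584.3 -83.1  31.2] mm (array([ 578.9, -101. ]), array([607.2, -74.2]))
w19 [473 218  37  30] mean [555.1 290.2  23.8] ztop 39.0 top [556.3 294.   37.6] mm (array([544.3, 282.1]), array([572.5, 320.7]))
w19 [422 390  30  25] mean [756.2 308.4  19.3] ztop 26.7 top [757.8 308.9  25.2] mm (array([750.1, 294.2]), array([781.8, 338. ]))
```

View pics/w19.png

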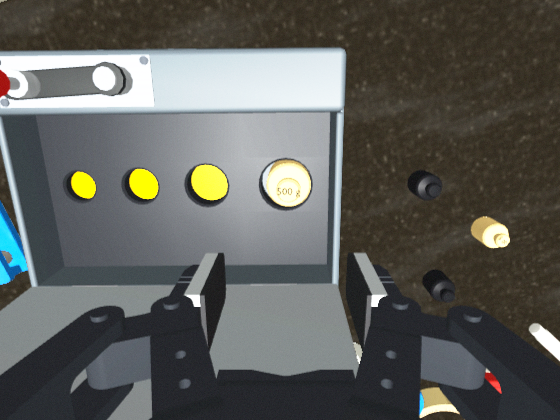

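Emit:
servo_tool:
  commands:
    - {"slide": [0.1, 4.1, -0.5], "dr": [0, 0, 0]}
    - {"slide": [0.1, 4.1, -1], "dr": [0, 0, 0]}
    - {"slide": [0.1, 4.1, -1.5], "dr": [0, 0, 0]}
    - {"slide": [0.1, 4.1, -2], "dr": [0, 0, 0]}
    - {"slide": [0.05, 4.1, -2], "dr": [0, 0, 0]}
    - {"slide": [0, 0, 0], "dr": [0, 0, 0]}
    - {"slide": [0, 0, 0], "dr": [0, 0, 0]}
    - {"slide": [0, 0, 0], "dr": [0, 0, 0]}
    - {"slide": [0, 0, 0], "dr": [0, 0, 0]}
  gripper: 0.1

```text
time_s: 27.18
position: [555.5, 293.8, 133.8]
ee_rot: [-2.0, 90.0, 10.9]
ft_force: [-0.6, -0.0, -0.1]
opening: 47.1
```

```bash
python3 - <<'E'
from h import *
s,R=tool(); print(s['position'],s['ft_force'],s['opening'],s['time_s'])
p,d,C=brass('wrist','w20')
E
```

```text
[555.53236009 293.77335083 133.80916826] [-0.58508725 -0.012518   -0.14849594] 47.08583949116856 27.175
w20 [  0 146   8  11] mean [559.4 106.9  41.9] ztop 46.5 top [557.9 108.5  44.6] mm (array([554.7,  84. ]), array([572.1, 110.6]))
w20 [272 180  32  16] mean [546.3 293.6  13.8] ztop 20.4 top [546.  295.   18.7] mm (array([543.7, 283.6]), array([555.5, 306.4]))
w20 [406 229  24  22] mean [564.6 399.7  12.3] ztop 18.6 top [564.5 399.6  16.7] mm (array([558.8, 396.1]), array([575.3, 409.5]))
```

View pics/w20.png

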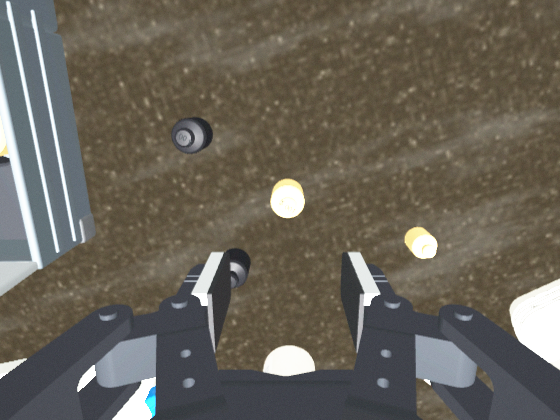

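Emit:
servo_tool:
  commands:
    - {"slide": [-0.1, 0.13, -2.0], "dr": [0, 0, 0]}
    - {"slide": [0, 0, -2.0], "dr": [0, 0, 0]}
    - {"slide": [0, 0, -2.0], "dr": [0, 0, 0]}
    - {"slide": [0, 0, -2.0], "dr": [0, 0, 0]}
    - {"slide": [0, 0, -2.0], "dr": [0, 0, 0]}
    - {"slide": [0, 0, -1.2], "dr": [0, 0, 0]}
    - {"slide": [0, 0, -0.7], "dr": [0, 0, 0]}
    - {"slide": [0, 0, 0], "dr": [0, 0, 0]}
    - {"slide": [0, 0, 0], "dr": [0, 0, 0]}

```text
time_s: 28.35
position: [554.4, 296.4, 14.9]
ee_rot: [15.0, 89.9, 28.0]
ft_force: [-0.4, -0.1, 1.2]
opening: 46.9
```

Emit:
servo_tool:
  commands:
    - {"slide": [0, 0, 0], "dr": [0, 0, 0]}
    - {"slide": [0, 0, 0], "dr": [0, 0, 0]}
    - {"slide": [0, 0, 0], "dr": [0, 0, 0]}
    - {"slide": [0, 0, 0], "dr": [0, 0, 0]}
    - {"slide": [0, 0, 0], "dr": [0, 0, 0]}
  gripper: -1
  force: 50

```text
time_s: 28.98
position: [554.5, 296.5, 15.1]
ee_rot: [21.5, 89.9, 34.5]
ft_force: [-1.3, -0.0, 5.4]
opening: 21.2
```

```bash
python3 - <<'E'
from h import *
s,R=tool(); print(s['position'],s['ft_force'],s['opening'],s['time_s'])
p,d=r.camera('wrist'); save('w21',p)
E
```

```text
[554.464974   296.54070922  15.06718104] [-1.2679908  -0.03690489  5.38231428] 21.226747249253382 28.975
```

View pics/w21.png

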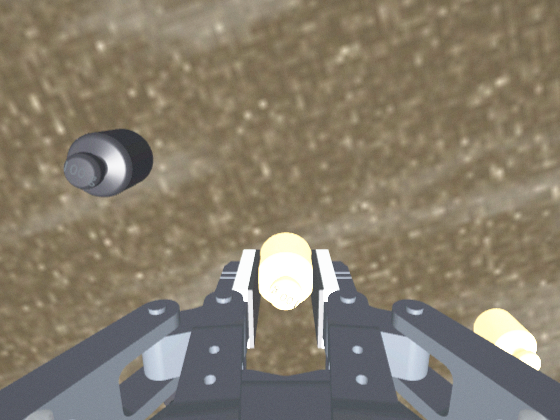

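Emit:
servo_tool:
  commands:
    - {"slide": [0, 0, 1.5], "dr": [0, 0, 0]}
    - {"slide": [0, 0, 2.6], "dr": [0, 0, 0]}
    - {"slide": [0, 0, 3], "dr": [0, 0, 0]}
    - {"slide": [0, 0, 2.5], "dr": [0, 0, 0]}
    - {"slide": [0.4, -4.7, 0], "dr": [0, 0, 0]}
    - {"slide": [0.4, -4.7, 0], "dr": [0, 0, 0]}
    - {"slide": [0.4, -4.7, 0], "dr": [0, 0, 0]}
    - {"slide": [0.4, -4.7, 0], "dr": [0, 0, 0]}
    - {"slide": [0.4, -4.7, 0], "dr": [0, 0, 0]}
    - {"slide": [0.4, -4.7, 0], "dr": [0, 0, 0]}
    - {"slide": [0.3, -4.0, 0], "dr": [0, 0, 0]}
    - {"slide": [0, -1.0, 0], "dr": [0, 0, 0]}

```text
time_s: 30.52
position: [580.7, -40.1, 111.0]
ee_rot: [-85.3, 89.9, -72.6]
ft_force: [0.6, -0.2, -1.0]
opening: 21.4
```

Emit:
servo_tool:
  commands:
    - {"slide": [0, 0, -1.5], "dr": [0, 0, 0]}
    - {"slide": [0, 0, -1.5], "dr": [0, 0, 0]}
    - {"slide": [0, 0, -1.5], "dr": [0, 0, 0]}
    - {"slide": [0, 0, -0.5], "dr": [0, 0, 0]}
    - {"slide": [0, 0, 0], "dr": [0, 0, 0]}
    - {"slide": [0, 0, 0], "dr": [0, 0, 0]}
    - {"slide": [0, 0, 0], "dr": [0, 0, 0]}

```text
time_s: 31.4
position: [581.4, -35.8, 60.8]
ee_rot: [-13.1, 89.9, -0.1]
ft_force: [-0.1, -0.8, -0.7]
opening: 21.3
```

```bash
python3 - <<'E'
from h import *
s,R=tool(); print(s['position'],s['ft_force'],s['opening'],s['time_s'])
p,d=r.camera('wrist'); save('w22',p); save('w22c',cv2.resize(p[150:300,190:390],(800,600),interpolation=cv2.INTER_CUBIC))
np.savez('w22.npz',**{k:np.array(v) for k,v in r.camera_model('wrist').items()})
E
```

```text
[581.38046764 -35.84821258  60.78315551] [-0.08508721 -0.81041741 -0.66228672] 21.271992228382032 31.4
```

View pics/w22c.png

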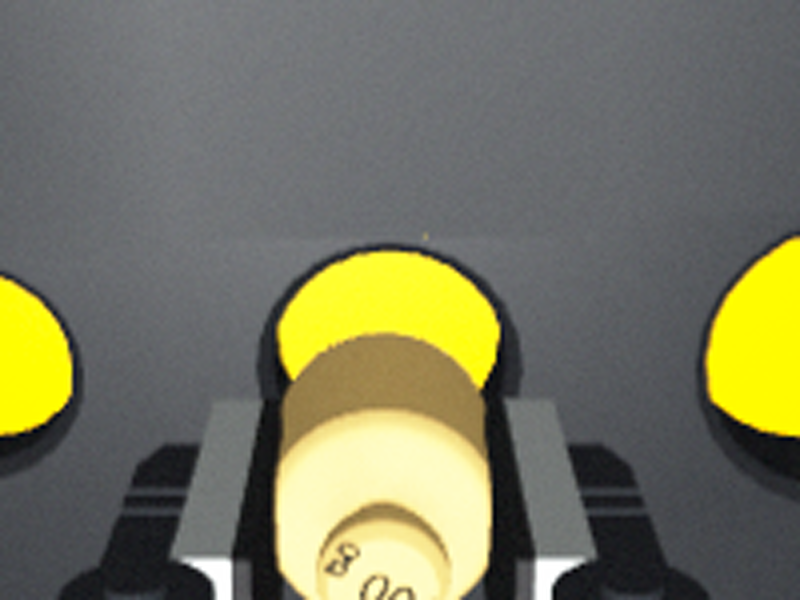

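```bash
cat >> h.py <<'E'
def fit(foot,front,L,Rr,zf,rad,crop=(190,150)):
    f=lambda c:(crop[0]+(c[0]+.5)/4-.5,crop[1]+(c[1]+.5)/4-.5)
    u=np.array([.975,.222,0]); w=np.array([-.222,.975,0])
    a=at_z('wrist',f(foot),zf); b=at_z('wrist',f(front),31); l=at_z('wrist',f(L),31); q=at_z('wrist',f(Rr),31)
    R_=np.linalg.norm(q-l)/2; m=(l+q)/2; fc=a+rad*u
    rim=b+R_*u
    print('rim R',R_.round(1),'rim c from front',rim.round(1),'mid',m.round(1),'foot c',fc.round(1),'tcp',r.observe()['position'].round(1))
    print('move along u',((rim-fc)@u).round(2),'w',((m-fc)@w).round(2), 'world',(u*((rim-fc)@u)+w*((m-fc)@w)).round(2))
E
python3 - <<'E'
from h import *
fit((383,333),(389,243),(258,365),(520,365),45.7,12)
E
```

```text
rim R 16.8 rim c from front [581.6 -34.9  31. ] mid [581.2 -35.   31. ] foot c [583.5 -35.3  45.7] tcp [581.3 -35.9  60.7]
move along u -1.75 w 0.78 world [-1.88  0.37  0.  ]
```

Emit:
servo_tool:
  commands:
    - {"slide": [-0.15, 0.05, 0], "dr": [0, 0, 0]}
    - {"slide": [0, 0, -0.5], "dr": [0, 0, 0]}
    - {"slide": [0, 0, -0.5], "dr": [0, 0, 0]}
    - {"slide": [0, 0, -0.5], "dr": [0, 0, 0]}
    - {"slide": [0, 0, -0.4], "dr": [0, 0, 0]}
    - {"slide": [0, 0, 0], "dr": [0, 0, 0]}
    - {"slide": [0, 0, 0], "dr": [0, 0, 0]}

```text
time_s: 32.33
position: [579.6, -35.3, 41.3]
ee_rot: [-58.7, 90.0, -45.7]
ft_force: [-0.3, -0.0, -0.5]
opening: 21.8
```

```bash
python3 - <<'E'
from h import *
s,R=tool(); print(s['position'],s['ft_force'],s['opening'],s['time_s'])
p,d=r.camera('wrist'); save('w23c',cv2.resize(p[150:300,190:390],(800,600),interpolation=cv2.INTER_CUBIC))
E
```

```text
[579.55826375 -35.3451729   41.28035565] [-0.32866027 -0.02266581 -0.47574385] 21.80975663142505 32.325
```

View pics/w23c.png

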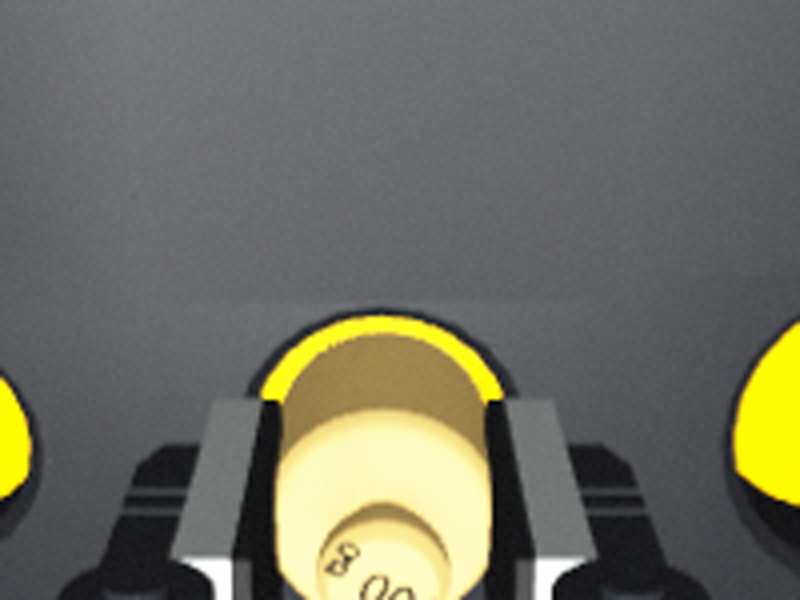

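Emit:
servo_tool:
  commands:
    - {"slide": [0.03, 0, -0.4], "dr": [0, 0, 0]}
    - {"slide": [0.03, 0, -0.4], "dr": [0, 0, 0]}
    - {"slide": [0, 0, 0], "dr": [0, 0, 0]}
    - {"slide": [0, 0, 0], "dr": [0, 0, 0]}

```text
time_s: 32.88
position: [580.0, -35.3, 33.1]
ee_rot: [-152.4, 90.0, -139.3]
ft_force: [-0.2, -0.3, -0.9]
opening: 21.7
```

Emit:
servo_tool:
  commands:
    - {"slide": [0, 0, 0], "dr": [0, 0, 0]}
    - {"slide": [0, 0, 0], "dr": [0, 0, 0]}
    - {"slide": [0, 0, 0], "dr": [0, 0, 0]}
    - {"slide": [0, 0, 2], "dr": [0, 0, 0]}
    - {"slide": [0, 0, 3], "dr": [0, 0, 0]}
    - {"slide": [0, 0, 4], "dr": [0, 0, 0]}
    - {"slide": [0, 0, 4], "dr": [0, 0, 0]}
    - {"slide": [0, 0, 4], "dr": [0, 0, 0]}
    - {"slide": [0, 0, 0], "dr": [0, 0, 0]}
    - {"slide": [0, 0, 0], "dr": [0, 0, 0]}
    - {"slide": [0, 0, 0], "dr": [0, 0, 0]}
  gripper: 0

```text
time_s: 34.25
position: [579.3, -35.2, 201.8]
ee_rot: [171.0, 89.9, -175.9]
ft_force: [0.4, -0.9, -0.1]
opening: 42.5
```

```bash
python3 - <<'E'
from h import *
s,R=tool(); print(s['position'],s['ft_force'],s['opening'],s['time_s'])
p,d,C=brass('wrist','w24')
E
```

```text
[579.32253291 -35.20646262 201.82072002] [ 0.43081849 -0.8753899  -0.11322673] 42.4756983021254 34.25
w24 [406 159  57  48] mean [546.8  83.5  45.5] ztop 68.8 top [549.8  91.   67.5] mm (array([528.4,  68. ]), array([571.8, 119.5]))
w24 [330 164  38  36] mean [568.2  23.3  15. ] ztop 31.4 top [558.9  11.6  31. ] mm (array([548.8,   3.4]), array([585.8,  40.5]))
w24 [268 168  34  35] mean [577.5 -36.   35.2] ztop 55.9 top [579.6 -35.   54.8] mm (array([565.2, -50.7]), array([596.3, -20. ]))
w24 [211 171  29  27] mean [594.5 -88.1  22.7] ztop 31.2 top [585.  -86.4  30.9] mm (array([ 580.1, -100.5]), array([607.5, -74.1]))
w24 [ 54 211  18  15] mean [ 650.2 -218.8   41.6] ztop 46.6 top [ 650.4 -218.9   44.8] mm (array([ 646.6, -226.7]), array([ 656.5, -215.4]))
w24 [ 99 232  17  16] mean [ 661.7 -178.3   41.7] ztop 47.0 top [ 662.3 -177.9   45. ] mm (array([ 658.9, -186.1]), array([ 667.3, -173.4]))
```

View pics/w24.png

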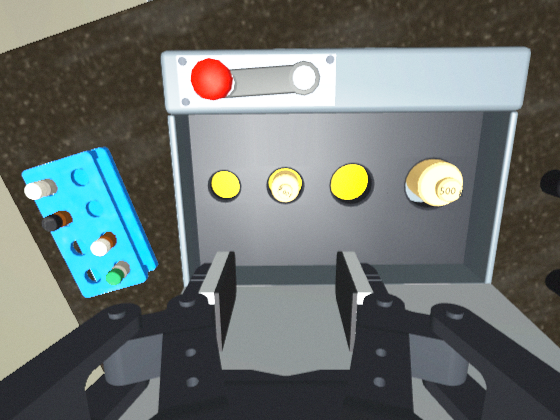

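Emit:
servo_tool:
  commands:
    - {"slide": [-0.15, 4.9, 0], "dr": [0, 0, 0]}
    - {"slide": [-0.15, 4.9, 0], "dr": [0, 0, 0]}
    - {"slide": [-0.15, 4.9, 0], "dr": [0, 0, 0]}
    - {"slide": [-0.15, 4.9, -0.5], "dr": [0, 0, 0]}
    - {"slide": [-0.15, 4.9, -1], "dr": [0, 0, 0]}
    - {"slide": [-0.15, 4.9, -1.5], "dr": [0, 0, 0]}
    - {"slide": [-0.15, 4.9, -1.5], "dr": [0, 0, 0]}
    - {"slide": [-0.15, 4.9, -1.5], "dr": [0, 0, 0]}
    - {"slide": [-0.15, 4.9, -1.5], "dr": [0, 0, 0]}
    - {"slide": [0, 0, 0], "dr": [0, 0, 0]}
    - {"slide": [0, 0, 0], "dr": [0, 0, 0]}
    - {"slide": [0, 0, 0], "dr": [0, 0, 0]}

```text
time_s: 35.8
position: [567.6, 403.8, 128.5]
ee_rot: [-57.5, 89.9, -44.6]
ft_force: [0.5, -0.6, 0.5]
opening: 43.0
```

```bash
python3 - <<'E'
from h import *
r.camera('side')
s,R=tool(); print(s['position'],s['ft_force'],s['opening'],s['time_s'])
p,d,C=brass('wrist','w25')
E
```

```text
[567.58419741 404.00027427 128.76541793] [-0.25305134  0.34252393 -0.25880028] 42.82127741613075 35.85
w25 [275 186  27  28] mean [564.5 403.7  16.8] ztop 22.8 top [567.9 402.9  21. ] mm (array([558.8, 396.7]), array([577.5, 416. ]))
```

View pics/w25.png

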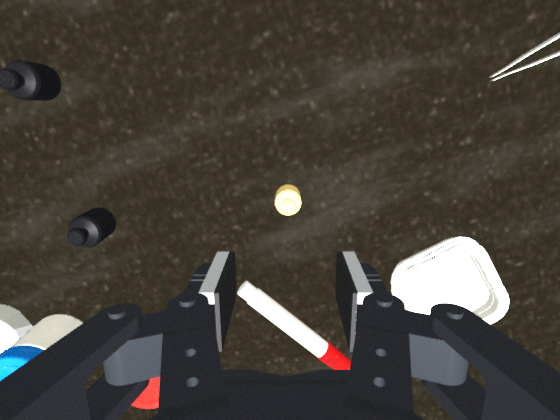

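Emit:
servo_tool:
  commands:
    - {"slide": [-0.1, 0.14, -2.0], "dr": [0, 0, 0]}
    - {"slide": [0, 0, -2.0], "dr": [0, 0, 0]}
    - {"slide": [0, 0, -2.0], "dr": [0, 0, 0]}
    - {"slide": [0, 0, -2.0], "dr": [0, 0, 0]}
    - {"slide": [0, 0, -2.0], "dr": [0, 0, 0]}
    - {"slide": [0, 0, -1.1], "dr": [0, 0, 0]}
    - {"slide": [0, 0, -0.6], "dr": [0, 0, 0]}
    - {"slide": [0, 0, 0], "dr": [0, 0, 0]}
    - {"slide": [0, 0, 0], "dr": [0, 0, 0]}

```text
time_s: 37.02
position: [566.1, 407.4, 12.1]
ee_rot: [21.8, 89.9, 34.8]
ft_force: [0.5, 0.2, -0.0]
opening: 43.2
```

Emit:
servo_tool:
  commands:
    - {"slide": [0, 0, 0], "dr": [0, 0, 0]}
    - {"slide": [0, 0, 0], "dr": [0, 0, 0]}
    - {"slide": [0, 0, 0], "dr": [0, 0, 0]}
    - {"slide": [0, 0, 0], "dr": [0, 0, 0]}
    - {"slide": [0, 0, 0], "dr": [0, 0, 0]}
  gripper: -1
  force: 45

```text
time_s: 37.65
position: [566.0, 407.4, 12.0]
ee_rot: [25.3, 89.9, 38.3]
ft_force: [-0.5, -1.1, 4.9]
opening: 16.5
```

```bash
python3 - <<'E'
from h import *
s,R=tool(); print(s['position'],s['ft_force'],s['opening'],s['time_s'])
p,d=r.camera('wrist'); save('w26',p)
E
```

```text
[565.99577172 407.37516537  12.04387431] [-0.46430271 -1.05177424  4.87208663] 16.530537530652143 37.65
```

View pics/w26.png

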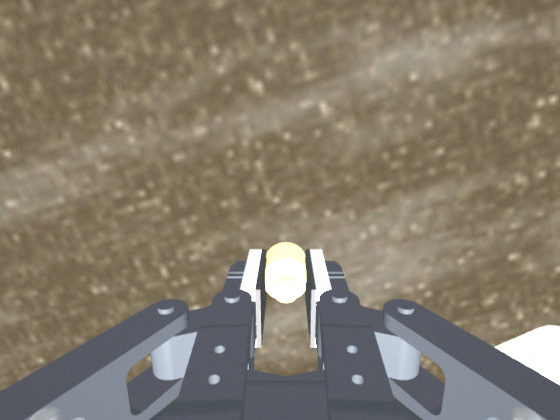

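Emit:
servo_tool:
  commands:
    - {"slide": [0, 0, 2], "dr": [0, 0, 0]}
    - {"slide": [0, 0, 4], "dr": [0, 0, 0]}
    - {"slide": [0, 0, 4.5], "dr": [0, 0, 0]}
    - {"slide": [0.3, -5, 0], "dr": [0, 0, 0]}
    - {"slide": [0.3, -5.5, 0], "dr": [0, 0, 0]}
    - {"slide": [0.3, -5.5, 0], "dr": [0, 0, 0]}
    - {"slide": [0.3, -5.5, 0], "dr": [0, 0, 0]}
    - {"slide": [0.3, -5.5, 0], "dr": [0, 0, 0]}
    - {"slide": [0.3, -5.5, 0], "dr": [0, 0, 0]}
    - {"slide": [0.3, -5.5, 0], "dr": [0, 0, 0]}
    - {"slide": [0.3, -5.5, 0], "dr": [0, 0, 0]}
    - {"slide": [0.2, -5.9, 0], "dr": [0, 0, 0]}

```text
time_s: 39.2
position: [591.8, -88.1, 117.4]
ee_rot: [8.5, 89.9, 21.6]
ft_force: [0.2, -0.5, 0.4]
opening: 16.8
```

Emit:
servo_tool:
  commands:
    - {"slide": [0, 0, 0], "dr": [0, 0, 0]}
    - {"slide": [0, 0, 0], "dr": [0, 0, 0]}
    - {"slide": [0, 0, -1.5], "dr": [0, 0, 0]}
    - {"slide": [0, 0, -1.5], "dr": [0, 0, 0]}
    - {"slide": [0, 0, -1.5], "dr": [0, 0, 0]}
    - {"slide": [0, 0, -1.2], "dr": [0, 0, 0]}
    - {"slide": [0, 0, 0], "dr": [0, 0, 0]}
    - {"slide": [0, 0, 0], "dr": [0, 0, 0]}
    - {"slide": [0, 0, 0], "dr": [0, 0, 0]}

```text
time_s: 40.33
position: [592.1, -87.1, 59.9]
ee_rot: [-20.8, 89.9, -7.7]
ft_force: [-0.3, -0.1, -0.7]
opening: 16.9
```

```bash
python3 - <<'E'
from h import *
s,R=tool(); print(s['position'],s['ft_force'],s['opening'],s['time_s'])
p,d=r.camera('wrist'); save('w27',p); save('w27c',cv2.resize(p[150:300,190:390],(800,600),interpolation=cv2.INTER_CUBIC))
E
```

```text
[592.07177738 -87.06442142  59.88948372] [-0.25422417 -0.09178486 -0.67288837] 16.912673851636864 40.325
```

View pics/w27c.png

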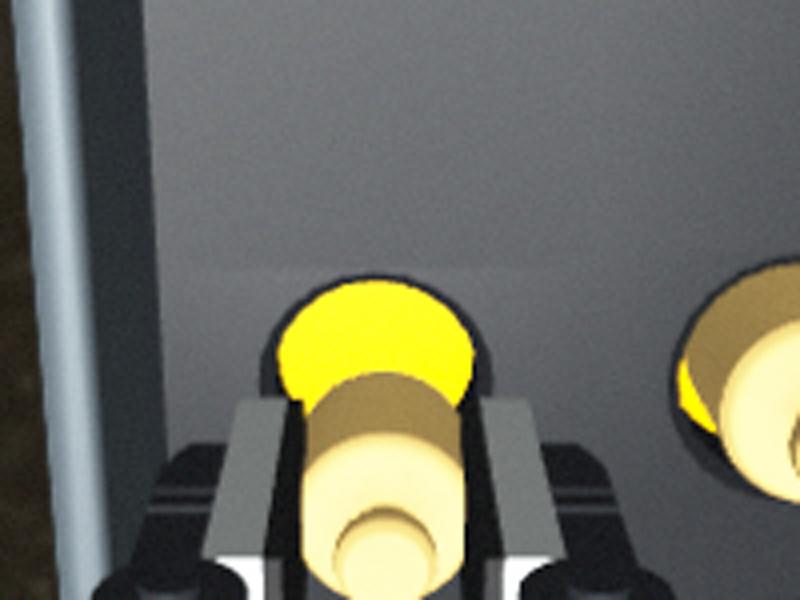

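```bash
python3 - <<'E'
from h import *
fit((384,372),(376,272),(260,378),(491,378),48,10)
E
```

```text
rim R 14.8 rim c from front [594.2 -87.4  31. ] mid [593.7 -87.5  31. ] foot c [595.8 -86.   48. ] tcp [592.  -87.   59.8]
move along u -1.85 w -1.07 world [-1.56 -1.45 -0.  ]
```

Emit:
servo_tool:
  commands:
    - {"slide": [-0.13, -0.11, 0], "dr": [0, 0, 0]}
    - {"slide": [0, 0, -0.5], "dr": [0, 0, 0]}
    - {"slide": [0, 0, -0.5], "dr": [0, 0, 0]}
    - {"slide": [0, 0, -0.5], "dr": [0, 0, 0]}
    - {"slide": [0, 0, -0.4], "dr": [0, 0, 0]}
    - {"slide": [0, 0, 0], "dr": [0, 0, 0]}
    - {"slide": [0, 0, 0], "dr": [0, 0, 0]}

```text
time_s: 41.25
position: [590.3, -88.0, 40.2]
ee_rot: [-83.3, 90.0, -70.3]
ft_force: [-0.5, -0.3, -0.1]
opening: 16.7
```

```bash
python3 - <<'E'
from h import *
s,R=tool(); print(s['position'],s['ft_force'],s['opening'],s['time_s'])
p,d=r.camera('wrist'); save('w28c',cv2.resize(p[150:300,190:390],(800,600),interpolation=cv2.INTER_CUBIC))
E
```

```text
[590.32062014 -88.03725001  40.24059254] [-0.45845524 -0.28857588 -0.08625674] 16.736559444468227 41.25
```

View pics/w28c.png

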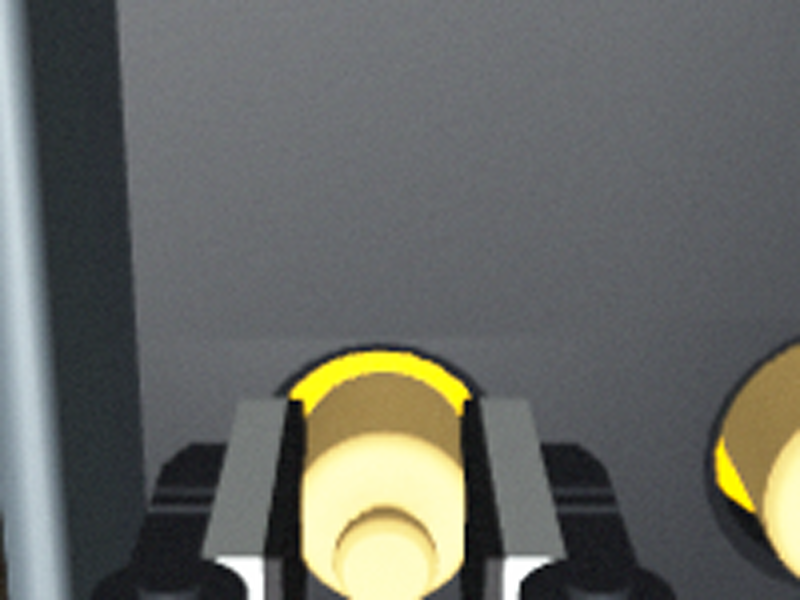

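Emit:
servo_tool:
  commands:
    - {"slide": [0.03, 0, -0.4], "dr": [0, 0, 0]}
    - {"slide": [0.03, 0, -0.35], "dr": [0, 0, 0]}
    - {"slide": [0, 0, 0], "dr": [0, 0, 0]}
    - {"slide": [0, 0, 0], "dr": [0, 0, 0]}

```text
time_s: 41.8
position: [590.8, -88.0, 32.6]
ee_rot: [-178.9, 90.0, -165.9]
ft_force: [1.0, -0.3, 0.0]
opening: 16.6
```

Emit:
servo_tool:
  commands:
    - {"slide": [0, 0, 0], "dr": [0, 0, 0]}
    - {"slide": [0, 0, 0], "dr": [0, 0, 0]}
    - {"slide": [0, 0, 0], "dr": [0, 0, 0]}
    - {"slide": [0, 0, 2], "dr": [0, 0, 0]}
    - {"slide": [-1, 2, 3], "dr": [0, 0, 0]}
    - {"slide": [-1, 2, 4], "dr": [0, 0, 0]}
    - {"slide": [-1, 2, 5], "dr": [0, 0, 0]}
    - {"slide": [-1, 2, 5], "dr": [0, 0, 0]}
    - {"slide": [-1, 2, 5], "dr": [0, 0, 0]}
    - {"slide": [0, 0, 0], "dr": [0, 0, 0]}
    - {"slide": [0, 0, 0], "dr": [0, 0, 0]}
    - {"slide": [0, 0, 0], "dr": [0, 0, 0]}
  gripper: 0

```text
time_s: 43.3
position: [540.3, 11.4, 271.2]
ee_rot: [-178.3, 89.9, -165.4]
ft_force: [-0.8, -0.2, 0.1]
opening: 42.5
```

```bash
python3 - <<'E'
from h import *
s,R=tool(); print(s['position'],s['ft_force'],s['opening'],s['time_s'])
p,d,C=brass('wrist','w29')
th=np.linspace(0,2*np.pi,60); 
p2,d2,C2=brass('top','t29')
E
```

```text
[540.28762803  11.36016995 271.22652681] [-0.79257403 -0.22715097  0.10751209] 42.51831125533273 43.3
w29 [337 175  40  36] mean [542.6  86.9  49. ] ztop 69.2 top [546.8  90.7  67.7] mm (array([528.1,  70.7]), array([560.8, 112.9]))
w29 [273 179  33  29] mean [568.5  22.3  15.2] ztop 31.5 top [555.5  16.4  31.1] mm (array([548.5,   3.3]), array([585.6,  40.4]))
w29 [223 182  27  28] mean [577.9 -35.   38.3] ztop 56.1 top [580.8 -35.9  54.8] mm (array([564.9, -50. ]), array([597. , -20.5]))
w29 [175 184  24  23] mean [590.9 -85.3  35.9] ztop 51.1 top [593.3 -85.4  50.1] mm (array([ 579. , -100.6]), array([606.7, -74.5]))
w29 [345 207  21   7] mean [565.2  90.9  43.4] ztop 49.7 top [563.7  89.4  47.8] mm (array([561.1,  81.5]), array([573.3, 107.2]))
w29 [ 48 217  15  12] mean [ 650.1 -218.9   42. ] ztop 46.6 top [ 650.3 -219.    44.7] mm (array([ 646.2, -226.8]), array([ 656. , -215.3]))
w29 [ 86 234  13  13] mean [ 661.5 -178.3   41.4] ztop 46.6 top [ 662.4 -177.6   44.6] mm (array([ 658.8, -186.1]), array([ 667.4, -173.1]))
w29 [467 368  17  17] mean [753.  316.1  18.8] ztop 26.6 top [754.3 317.6  25.2] mm (array([750.1, 306.7]), array([759.7, 324.5]))
t29 [202  73  37  38] mean [794.4 327.1  21.2] ztop 29.7 top [794.3 329.1  27.4] mm (array([748., 280.]), array([841.6, 372.2]))
t29 [334 173  15  14] mean [568.3  21.8  13.5] ztop 28.3 top [568.4  21.7  28.2] mm (array([551.5,   4.5]), array([583.7,  40.3]))
t29 [305 178  16  17] mean [545.3  93.5  49.8] ztop 69.3 top [546.3  93.3  67.6] mm (array([528.3,  75.4]), array([572.7, 111.5]))
```

View pics/w29.png

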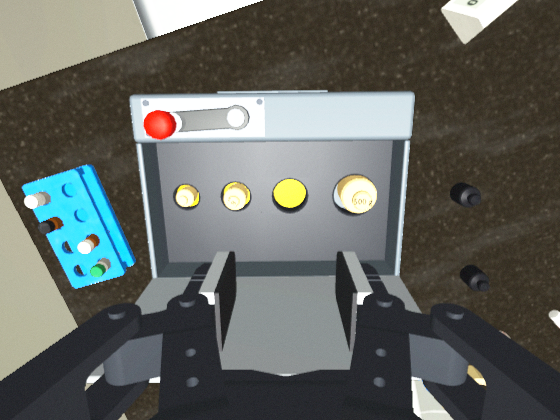

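View pics/t29.png

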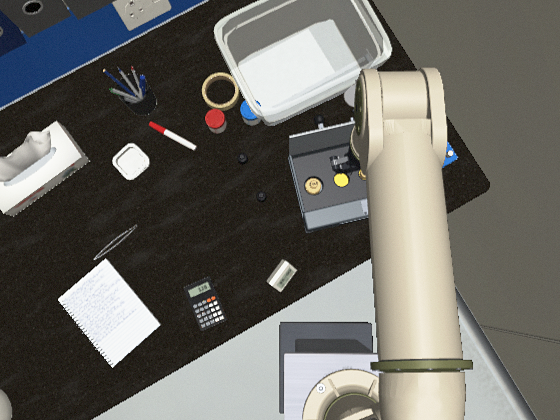

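Emit:
servo_tool:
  commands:
    - {"slide": [0, 0, 5], "dr": [0, 0, 0]}
    - {"slide": [3.2, 1.9, 0], "dr": [0, 0, 0]}
    - {"slide": [3.2, 1.9, 0], "dr": [0, 0, 0]}
    - {"slide": [3.2, 1.9, 0], "dr": [0, 0, 0]}
    - {"slide": [3.4, 1.9, 0], "dr": [0, 0, 0]}
    - {"slide": [0, 0, 0], "dr": [0, 0, 0]}
    - {"slide": [0, 0, -4], "dr": [0, 0, 0]}
    - {"slide": [0, 0, -4], "dr": [0, 0, 0]}
    - {"slide": [0, 0, -3], "dr": [0, 0, 0]}
    - {"slide": [0, 0, 0], "dr": [0, 0, 0]}
    - {"slide": [0, 0, 0], "dr": [0, 0, 0]}
    - {"slide": [0, 0, 0], "dr": [0, 0, 0]}
  gripper: 0.1

```text
time_s: 44.9
position: [671.7, 87.8, 214.8]
ee_rot: [-5.5, 89.8, 7.5]
ft_force: [-0.1, 0.6, 0.3]
opening: 47.3
```

```bash
python3 - <<'E'
from h import *
s,R=tool(); print(s['position'],s['ft_force'],s['opening'],s['time_s'],R.as_matrix().round(3))
p,d=r.camera('wrist'); save('w30',p)
for l in r.mark_of('wrist','lid_knob')[:2]: print(l, at_z('wrist',l['centre'],188))
p,d=r.camera('top'); save('t30c',cv2.resize(p[90:240,270:430],(640,600),interpolation=cv2.INTER_CUBIC))
p,d=r.camera('side'); save('s30c',cv2.resize(p[60:260,200:400],(600,600),interpolation=cv2.INTER_CUBIC))
E
```

```text
[671.66127123  87.76875343 214.78256572] [-0.06855047  0.57679125  0.30198961] 47.31604063776454 44.9 [[ 0.003 -0.225  0.974]
 [ 0.     0.974  0.225]
 [-1.    -0.     0.003]]
{'centre': [286.7, 239.0], 'p': 0.96} [669.05214592  88.15034581 188.        ]
```

View pics/w30.png

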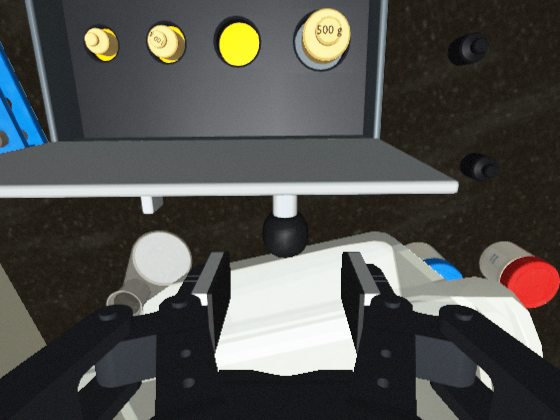

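View pics/s30c.png

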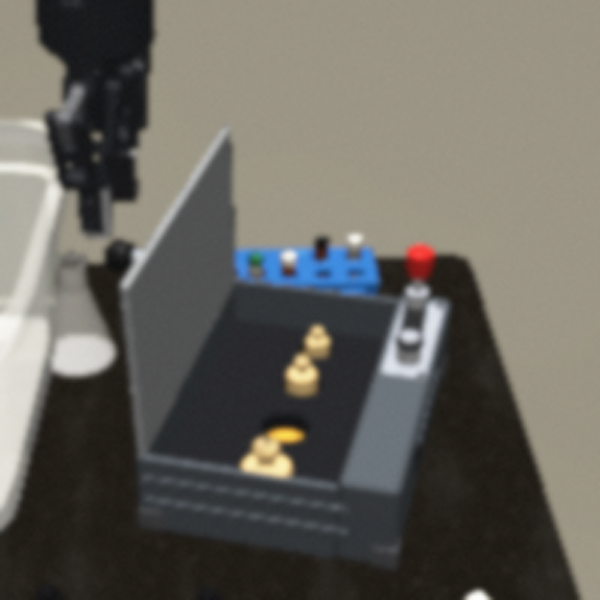

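View pics/t30c.png

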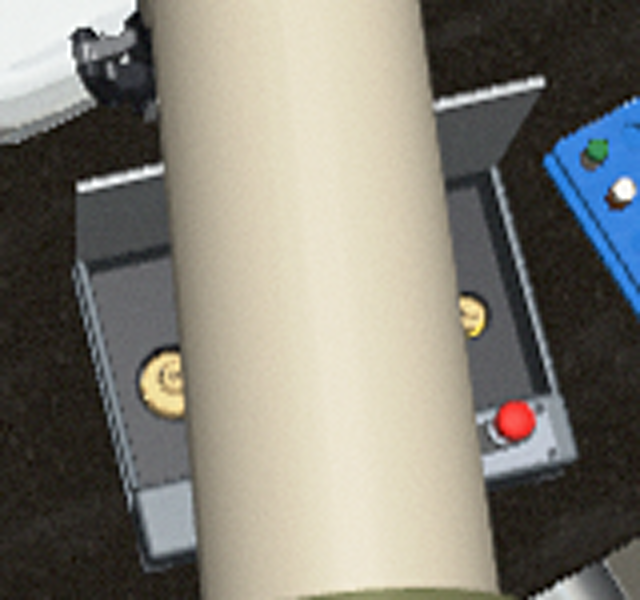

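Emit:
servo_tool:
  commands:
    - {"slide": [-0.15, -0.05, -1.5], "dr": [0, 0, 0]}
    - {"slide": [0, 0, -1.5], "dr": [0, 0, 0]}
    - {"slide": [0, 0, -1.6], "dr": [0, 0, 0]}
    - {"slide": [0, 0, 0], "dr": [0, 0, 0]}
    - {"slide": [0, 0, 0], "dr": [0, 0, 0]}

```text
time_s: 45.72
position: [669.5, 87.5, 166.8]
ee_rot: [-74.4, 90.0, -61.4]
ft_force: [-0.1, 0.9, 0.6]
opening: 47.4
```

Emit:
servo_tool:
  commands:
    - {"slide": [0, 0, 0], "dr": [0, 0, 0]}
    - {"slide": [0, 0, 0], "dr": [0, 0, 0]}
    - {"slide": [0, 0, 0], "dr": [0, 0, 0]}
    - {"slide": [0, 0, 0], "dr": [0, 0, 0]}
    - {"slide": [0, 0, 0], "dr": [0, 0, 0]}
  gripper: -1
  force: 40

```text
time_s: 46.35
position: [669.9, 87.2, 167.6]
ee_rot: [-17.5, 89.9, -4.5]
ft_force: [-0.4, -1.4, 4.8]
opening: 20.7
```

Emit:
servo_tool:
  commands:
    - {"slide": [-1.02, -0.25, 0.29], "dr": [0, 0, 0]}
    - {"slide": [-1.04, -0.25, 0.19], "dr": [0, 0, 0]}
    - {"slide": [-1.06, -0.25, 0.1], "dr": [0, 0, 0]}
    - {"slide": [0, 0, 0], "dr": [0, 0, 0]}

```text
time_s: 46.85
position: [637.0, 79.3, 173.0]
ee_rot: [-177.2, 89.9, -164.2]
ft_force: [-0.7, -3.7, 7.0]
opening: 20.7
```

```bash
python3 - <<'E'
from h import *
s,R=tool(); print(s['position'],s['ft_force'],s['opening'],s['time_s'],R.as_matrix().round(3))
p,d=r.camera('side'); save('s31c',cv2.resize(p[60:260,200:400],(600,600),interpolation=cv2.INTER_CUBIC))
E
```

```text
[637.02672907  79.2964051  172.98889262] [-0.70324407 -3.70069632  6.99695536] 20.72510526969559 46.85 [[-0.001 -0.225  0.974]
 [-0.     0.974  0.225]
 [-1.    -0.    -0.001]]
```

View pics/s31c.png

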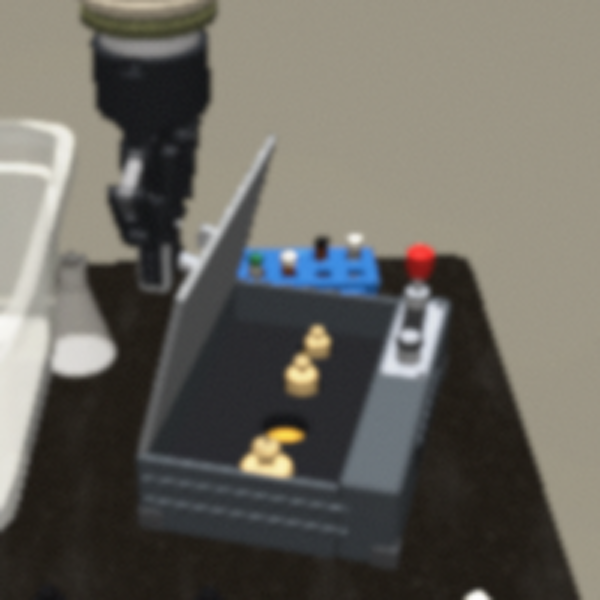

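Emit:
servo_tool:
  commands:
    - {"slide": [-1.06, -0.25, 0], "dr": [0, 0, 0]}
    - {"slide": [-1.06, -0.25, -0.1], "dr": [0, 0, 0]}
    - {"slide": [-1.04, -0.25, -0.19], "dr": [0, 0, 0]}
    - {"slide": [-1.02, -0.25, -0.29], "dr": [0, 0, 0]}
    - {"slide": [-0.99, -0.24, -0.38], "dr": [0, 0, 0]}
    - {"slide": [-0.96, -0.23, -0.47], "dr": [0, 0, 0]}
    - {"slide": [-0.91, -0.22, -0.56], "dr": [0, 0, 0]}
    - {"slide": [-0.86, -0.21, -0.64], "dr": [0, 0, 0]}
    - {"slide": [-0.8, -0.19, -0.71], "dr": [0, 0, 0]}
    - {"slide": [-0.74, -0.18, -0.78], "dr": [0, 0, 0]}

```text
time_s: 48.15
position: [543.2, 56.6, 130.2]
ee_rot: [-105.1, 89.9, -92.1]
ft_force: [9.5, -3.6, -4.9]
opening: 20.8
```

Emit:
servo_tool:
  commands:
    - {"slide": [-0.67, -0.16, -0.85], "dr": [0, 0, 0]}
    - {"slide": [-0.59, -0.14, -0.91], "dr": [0, 0, 0]}
    - {"slide": [-0.51, -0.12, -0.96], "dr": [0, 0, 0]}
    - {"slide": [-0.43, -0.1, -1.0], "dr": [0, 0, 0]}
    - {"slide": [-0.2, -0.05, -0.6], "dr": [0, 0, 0]}
    - {"slide": [-0.14, -0.03, -0.43], "dr": [0, 0, 0]}
    - {"slide": [0, 0, 0], "dr": [0, 0, 0]}
    - {"slide": [0, 0, 0], "dr": [0, 0, 0]}

```text
time_s: 49.15
position: [518.5, 50.6, 83.3]
ee_rot: [-60.6, 89.9, -47.6]
ft_force: [9.5, -4.7, -2.5]
opening: 20.7
```

```bash
python3 - <<'E'
from h import *
s,R=tool(); print(s['position'],s['ft_force'],s['opening'],s['time_s'])
p,d=r.camera('side'); save('s32c',cv2.resize(p[60:260,200:400],(600,600),interpolation=cv2.INTER_CUBIC))
E
```

```text
[518.45047917  50.56275999  83.27854035] [ 9.4675006  -4.65283342 -2.4981912 ] 20.655079579266935 49.15
```

View pics/s32c.png

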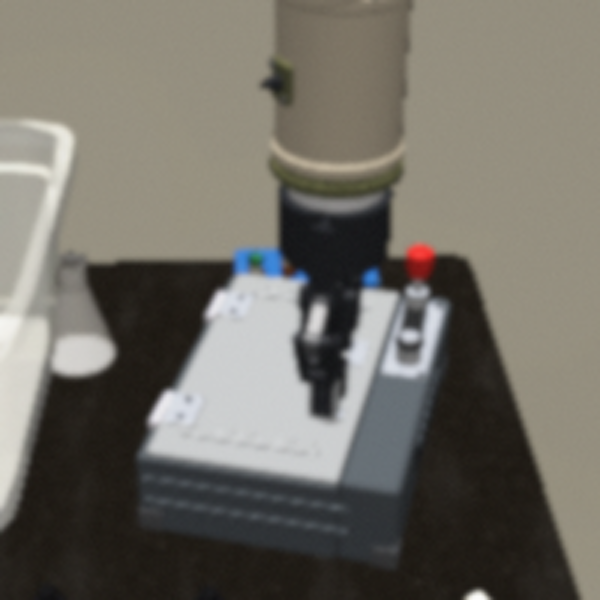

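Emit:
servo_tool:
  commands:
    - {"slide": [0, 0, -0.2], "dr": [0, 0, 0]}
    - {"slide": [0, 0, -0.2], "dr": [0, 0, 0]}
    - {"slide": [0, 0, 0], "dr": [0, 0, 0]}

```text
time_s: 49.58
position: [518.7, 50.7, 82.5]
ee_rot: [7.2, 89.9, 20.2]
ft_force: [-8.0, -6.3, 30.3]
opening: 20.6
```

```bash
python3 - <<'E'
from h import *
s,R=tool(); print(s['position'],s['ft_force'],s['opening'],s['time_s'])
E
```

```text
[518.66096933  50.68754433  82.54763132] [-7.982418   -6.34420271 30.31868242] 20.64907583258627 49.575
```

Emit:
servo_tool:
  commands:
    - {"slide": [0, 0, 0.3], "dr": [0, 0, 0]}
    - {"slide": [0, 0, 0], "dr": [0, 0, 0]}
    - {"slide": [0, 0, 0], "dr": [0, 0, 0]}
    - {"slide": [0, 0, 4.4], "dr": [0, 0, 0]}
    - {"slide": [0, 0, 4.4], "dr": [0, 0, 0]}
    - {"slide": [0, 0, 0], "dr": [0, 0, 0]}
    - {"slide": [0, 0, 0], "dr": [0, 0, 0]}
    - {"slide": [0, 0, 0], "dr": [0, 0, 0]}
  gripper: 0.1

```text
time_s: 50.58
position: [517.3, 51.3, 169.2]
ee_rot: [-179.9, 89.8, -166.8]
ft_force: [-0.0, -1.0, 0.4]
opening: 47.2
```

```bash
python3 - <<'E'
from h import *
s,R=tool(); print(s['position'],s['ft_force'],s['opening'],s['time_s'])
p,d=r.camera('wrist'); save('w33',p); C=cloud('wrist',d)
for q in [(230,190),(230,300),(330,190),(330,300),(100,290),(100,200),(240,140)]: print(q,C[q[1],q[0]].round(1))
E
```

```text
[517.32923772  51.31352782 169.20194084] [-0.01503424 -1.0424262   0.40719461] 47.15401521964894 50.575
(230, 190) [513.9  12.5  77.5]
(230, 300) [595.2  27.6  77.2]
(330, 190) [499.   77.9  76.7]
(330, 300) [579.   99.   76.9]
(100, 290) [607.8 -65.5  78. ]
(100, 200) [540.  -71.3  78.3]
(240, 140) [479.9  12.6  76.9]
```

View pics/w33.png

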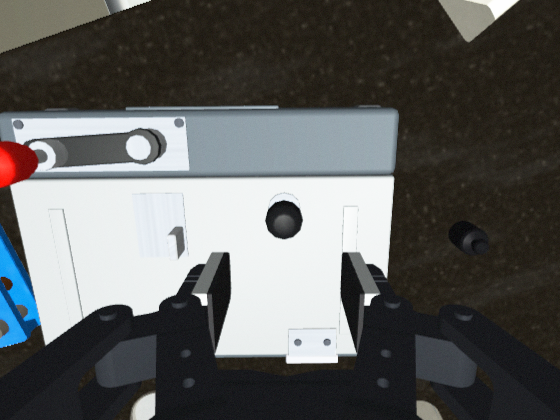

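Emit:
servo_tool:
  commands:
    - {"slide": [-0.1, -1.8, 0], "dr": [0, 0, -0.187]}
    - {"slide": [-0.1, -1.8, 0], "dr": [0, 0, -0.187]}
    - {"slide": [-0.1, -1.8, 0], "dr": [0, 0, -0.187]}
    - {"slide": [-0.1, -1.8, 0], "dr": [0, 0, -0.187]}
    - {"slide": [-0.1, -1.8, 0], "dr": [0, 0, -0.187]}
    - {"slide": [-0.1, -1.8, 0], "dr": [0, 0, -0.187]}
    - {"slide": [-0.1, -1.8, 0], "dr": [0, 0, -0.187]}
    - {"slide": [-0.1, -1.8, 0], "dr": [0, 0, -0.187]}
    - {"slide": [0, 0, 0], "dr": [0, 0, 0]}
    - {"slide": [0, 0, 0], "dr": [0, 0, 0]}
    - {"slide": [0, 0, 0], "dr": [0, 0, 0]}

```text
time_s: 52.0
position: [510.4, -91.6, 170.5]
ee_rot: [-139.7, 90.0, 147.8]
ft_force: [0.4, 0.3, 0.4]
opening: 46.9
```

```bash
python3 - <<'E'
from h import *
s,R=tool(); print(s['position'],s['ft_force'],s['opening'],s['time_s'],R.as_matrix().round(3))
p,d=r.camera('wrist'); save('w34',p)
for l in r.mark_of('wrist','plunger_knob')[:2]: print(l, at_z('wrist',l['centre'],134))
E
```

```text
[510.38333003 -91.61350689 170.51120225] [0.43943022 0.3334458  0.41636922] 46.88316585827713 52.0 [[-0.001  0.954  0.301]
 [ 0.     0.301 -0.954]
 [-1.    -0.    -0.   ]]
{'centre': [285.8, 241.3], 'p': 0.96} [512.05802583 -93.52231318 134.        ]
{'centre': [369.6, 135.6], 'p': 0.18} [534.78049591 -28.104318   134.        ]
```

View pics/w34.png

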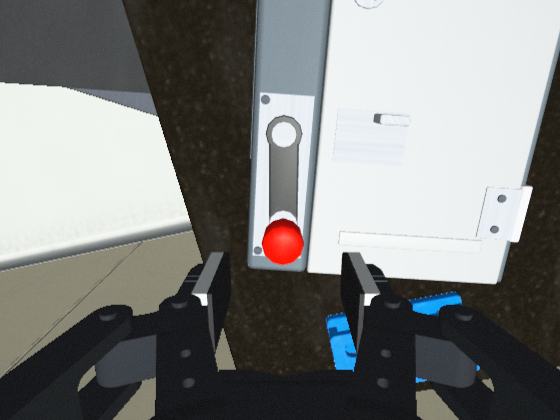

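Emit:
servo_tool:
  commands:
    - {"slide": [-0.03, -0.16, -1.5], "dr": [0, 0, 0]}
    - {"slide": [0, 0, -1.5], "dr": [0, 0, 0]}
    - {"slide": [0, 0, -1.5], "dr": [0, 0, 0]}
    - {"slide": [0, 0, -0.8], "dr": [0, 0, 0]}
    - {"slide": [0, 0, 0], "dr": [0, 0, 0]}
    - {"slide": [0, 0, 0], "dr": [0, 0, 0]}

```text
time_s: 52.85
position: [510.4, -94.4, 118.1]
ee_rot: [63.9, 90.0, -8.8]
ft_force: [-0.3, 0.2, 0.2]
opening: 46.8
```

Emit:
servo_tool:
  commands:
    - {"slide": [0, 0, 0], "dr": [0, 0, 0]}
    - {"slide": [0, 0, 0], "dr": [0, 0, 0]}
    - {"slide": [0, 0, 0], "dr": [0, 0, 0]}
    - {"slide": [0, 0, 0], "dr": [0, 0, 0]}
    - {"slide": [0, 0, 0], "dr": [0, 0, 0]}
  gripper: -1
  force: 50

```text
time_s: 53.48
position: [510.3, -94.4, 118.1]
ee_rot: [69.9, 90.0, -2.8]
ft_force: [0.2, -0.3, 4.0]
opening: 19.5
```

```bash
python3 - <<'E'
from h import *
s,R=tool(); P=s['position']; print(P,s['ft_force'],s['opening'],s['time_s'])
pv=np.array([494.6,-42.3]); a=np.arctan2(P[1]-pv[1],P[0]-pv[0]); print(np.linalg.norm(P[:2]-pv),a, 0.2356-a)
E
```

```text
[510.31309096 -94.40099746 118.06430019] [ 0.18096274 -0.34892574  4.00990648] 19.502349548675365 53.475
54.418886092497495 -1.2778823155713692 1.5134823155713693
```

Emit:
servo_tool:
  commands:
    - {"slide": [0.606, 0.235, 0], "dr": [0, 0, 0.125]}
    - {"slide": [0.57, 0.309, 0], "dr": [0, 0, 0.125]}
    - {"slide": [0.532, 0.376, 0], "dr": [0, 0, 0.125]}
    - {"slide": [0.477, 0.439, 0], "dr": [0, 0, 0.125]}
    - {"slide": [0.42, 0.496, 0], "dr": [0, 0, 0.125]}
    - {"slide": [0.354, 0.545, 0], "dr": [0, 0, 0.125]}
    - {"slide": [0.284, 0.584, 0], "dr": [0, 0, 0.125]}
    - {"slide": [0.208, 0.615, 0], "dr": [0, 0, 0.125]}
    - {"slide": [0.131, 0.636, 0], "dr": [0, 0, 0.125]}
    - {"slide": [0.049, 0.648, 0], "dr": [0, 0, 0.125]}
    - {"slide": [-0.031, 0.649, 0], "dr": [0, 0, 0.125]}
    - {"slide": [-0.112, 0.64, 0], "dr": [0, 0, 0.125]}

```text
time_s: 54.98
position: [546.4, -31.0, 118.1]
ee_rot: [9.6, 89.8, 23.1]
ft_force: [4.4, 3.2, 0.3]
opening: 19.6
```

Emit:
servo_tool:
  commands:
    - {"slide": [-0.02, 0.1, 0], "dr": [0, 0, 0]}
    - {"slide": [-0.02, 0.1, 0], "dr": [0, 0, 0]}
    - {"slide": [0, 0, 0], "dr": [0, 0, 0]}

```text
time_s: 55.35
position: [546.1, -30.2, 118.2]
ee_rot: [-13.4, 89.8, -0.1]
ft_force: [5.5, 0.1, -1.0]
opening: 19.8
```

```bash
python3 - <<'E'
from h import *
s,R=tool(); P=s['position']; print(P,s['ft_force'],s['opening'],s['time_s'])
pv=np.array([494.6,-42.3]); a=np.arctan2(P[1]-pv[1],P[0]-pv[0]); print(np.linalg.norm(P[:2]-pv),0.2356-a)
p,d=r.camera('wrist'); save('w35',p)
E
```

```text
[546.12543394 -30.22203652 118.15732927] [ 5.53216288  0.05209979 -1.03176536] 19.76574540639195 55.35
52.92208938757607 0.005349323294085884
```

View pics/w35.png

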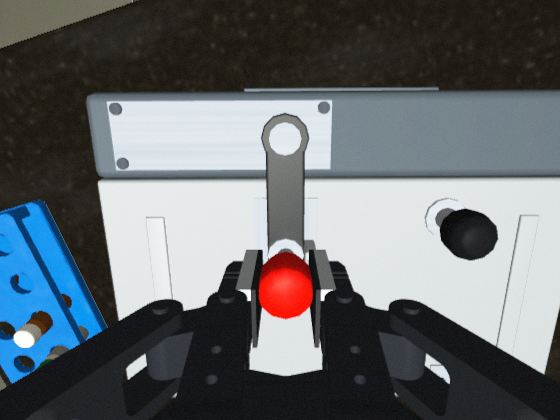

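Emit:
servo_tool:
  commands:
    - {"slide": [-0.05, 0.12, 0], "dr": [0, 0, 0]}
    - {"slide": [-0.03, 0.12, 0], "dr": [0, 0, 0]}
    - {"slide": [0, 0, 0], "dr": [0, 0, 0]}

```text
time_s: 55.78
position: [545.9, -29.9, 118.3]
ee_rot: [-38.5, 89.7, -25.4]
ft_force: [9.0, -5.4, -3.7]
opening: 19.4
```

```bash
python3 - <<'E'
from h import *
s,R=tool(); P=s['position']; print(P,s['ft_force'],s['opening'],s['time_s'])
E
```

```text
[545.92328626 -29.90883403 118.25085723] [ 9.02448023 -5.39789976 -3.71923375] 19.407898531246047 55.775
```

Emit:
servo_tool:
  commands:
    - {"slide": [0, -0.1, -0.3], "dr": [0, 0, 0]}
    - {"slide": [0, 0, -0.3], "dr": [0, 0, 0]}
    - {"slide": [0, 0, -0.3], "dr": [0, 0, 0]}
    - {"slide": [0, 0, -0.3], "dr": [0, 0, 0]}
    - {"slide": [0, 0, -0.3], "dr": [0, 0, 0]}
    - {"slide": [0, 0, 0], "dr": [0, 0, 0]}
    - {"slide": [0, 0, 0], "dr": [0, 0, 0]}

```text
time_s: 56.65
position: [546.5, -30.0, 105.2]
ee_rot: [-19.3, 89.6, -6.1]
ft_force: [3.0, -2.8, 12.0]
opening: 19.5
```

```bash
python3 - <<'E'
from h import *
s,R=tool(); P=s['position']; print(P,s['ft_force'],s['opening'],s['time_s'])
p,d=r.camera('wrist'); save('w36',p); C=cloud('wrist',d); hsv=cv2.cvtColor(p,cv2.COLOR_RGB2HSV)
red=((hsv[...,0]<8)|(hsv[...,0]>172))&(hsv[...,1]>150)&(hsv[...,2]>90)&(d>0)
P=C[red]; P=P[P[:,2]>100]; print('red',P.mean(0),np.percentile(P[:,2],[2,90,99]))
E
```

```text
[546.48674241 -30.03166039 105.16705971] [ 2.97747729 -2.75185508 11.95873071] 19.499054532011435 56.65
red [542.2126806  -30.99976346 130.39219119] [117.96677331 133.4142914  134.18915528]
```

Emit:
servo_tool:
  commands:
    - {"slide": [0, 0, -0.2], "dr": [0, 0, 0]}
    - {"slide": [0, 0, -0.1], "dr": [0, 0, 0]}
    - {"slide": [0, 0, 0], "dr": [0, 0, 0]}
    - {"slide": [0, 0, 0], "dr": [0, 0, 0]}

```text
time_s: 57.2
position: [547.0, -30.0, 104.4]
ee_rot: [-12.6, 89.5, 0.6]
ft_force: [-5.8, -1.3, 31.0]
opening: 20.1
```

Emit:
servo_tool:
  commands:
    - {"slide": [0, 0, 0.3], "dr": [0, 0, 0]}
    - {"slide": [0, 0, 0], "dr": [0, 0, 0]}
    - {"slide": [0, 0, 0], "dr": [0, 0, 0]}
    - {"slide": [0, 0, 2.5], "dr": [0, 0, 0]}
    - {"slide": [0, 0, 3], "dr": [0, 0, 0]}
    - {"slide": [0, 0, 0], "dr": [0, 0, 0]}
    - {"slide": [0, 0, 0], "dr": [0, 0, 0]}
    - {"slide": [0, 0, 0], "dr": [0, 0, 0]}
  gripper: 0.1

```text
time_s: 58.2
position: [542.9, -29.1, 156.5]
ee_rot: [172.0, 89.9, -174.7]
ft_force: [0.2, 1.4, -0.4]
opening: 47.1
```

```bash
python3 - <<'E'
from h import *
s,R=tool(); P=s['position']; print(P,s['ft_force'],s['opening'],s['time_s'])
p,d=r.camera('wrist'); save('w37',p); C=cloud('wrist',d); hsv=cv2.cvtColor(p,cv2.COLOR_RGB2HSV)
red=((hsv[...,0]<8)|(hsv[...,0]>172))&(hsv[...,1]>150)&(hsv[...,2]>90)&(d>0)
P=C[red]; P=P[P[:,2]>100]; print('red',P.mean(0),P.min(0),P.max(0),np.percentile(P[:,2],[2,90,99]))
for q,z in {'plunger_knob':121,'bar_pivot':95}.items():
    L=r.mark_of('wrist',q); print(q,at_z('wrist',L[0]['centre'],z) if L else None)
E
```

```text
[542.94576893 -29.1071058  156.48983654] [ 0.20882734  1.3752889  -0.42422789] 47.1225762821891 58.2
red [542.93970774 -30.93887027 131.23585574] [534.61698322 -40.88296995 108.59321382] [554.89538572 -20.43913752 135.11521648] [119.74243439 133.75055085 134.57864102]
plunger_knob [546.75704764 -30.17750074 121.        ]
bar_pivot [556.39805223 -28.13088405  95.        ]
```

View pics/w37.png

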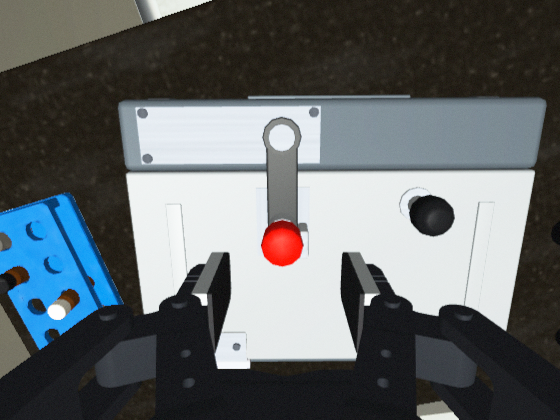

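Emit:
servo_tool:
  commands:
    - {"slide": [0.15, -0.1, 0], "dr": [0, 0, 0]}
    - {"slide": [0, 0, 0], "dr": [0, 0, 0]}
    - {"slide": [0, 0, 0], "dr": [0, 0, 0]}
    - {"slide": [0, 0, 0], "dr": [0, 0, 0]}
    - {"slide": [0, 0, -0.8], "dr": [0, 0, 0]}
    - {"slide": [0, 0, -0.8], "dr": [0, 0, 0]}
    - {"slide": [0, 0, -0.6], "dr": [0, 0, 0]}
    - {"slide": [0, 0, -0.2], "dr": [0, 0, 0]}
    - {"slide": [0, 0, -0.1], "dr": [0, 0, 0]}
    - {"slide": [0, 0, 0], "dr": [0, 0, 0]}
  gripper: -1

```text
time_s: 59.6
position: [545.3, -30.2, 132.9]
ee_rot: [-43.3, 90.0, -30.0]
ft_force: [-1.4, -0.1, -0.2]
opening: 0.2
```

Emit:
servo_tool:
  commands:
    - {"slide": [0, 0, -0.1], "dr": [0, 0, 0]}
    - {"slide": [0, 0, -0.1], "dr": [0, 0, 0]}
    - {"slide": [0, 0, -0.1], "dr": [0, 0, 0]}
    - {"slide": [0, 0, 0], "dr": [0, 0, 0]}

```text
time_s: 60.1
position: [546.0, -30.4, 131.6]
ee_rot: [-7.3, 89.9, 6.0]
ft_force: [-4.3, -0.3, 12.9]
opening: 0.1
```

Emit:
servo_tool:
  commands:
    - {"slide": [0, 0, 2], "dr": [0, 0, 0]}
    - {"slide": [0, 0, 4], "dr": [0, 0, 0]}
    - {"slide": [0, 0, 5], "dr": [0, 0, 0]}
    - {"slide": [-0.5, 2, 5], "dr": [0, 0, 0]}
    - {"slide": [-1, 5, 0], "dr": [0, 0, 0]}
    - {"slide": [-1, 5, 0], "dr": [0, 0, 0]}
    - {"slide": [-1, 5, 0], "dr": [0, 0, 0]}
    - {"slide": [-1, 5, 0], "dr": [0, 0, 0]}
    - {"slide": [-1, 5, 0], "dr": [0, 0, 0]}
    - {"slide": [0, 0, 0], "dr": [0, 0, 0]}
    - {"slide": [0, 0, 0], "dr": [0, 0, 0]}
    - {"slide": [0, 0, 0], "dr": [0, 0, 0]}

```text
time_s: 61.6
position: [490.9, 238.2, 289.9]
ee_rot: [-70.3, 90.0, -57.2]
ft_force: [1.8, 0.3, -0.0]
opening: -0.2
```

```bash
python3 - <<'E'
from h import *
s,R=tool(); P=s['position']; print(P,s['ft_force'],s['time_s'])
p,d,C=brass('top','t40')
hsv=cv2.cvtColor(p,cv2.COLOR_RGB2HSV)
red=((hsv[...,0]<8)|(hsv[...,0]>172))&(hsv[...,1]>150)&(hsv[...,2]>90)&(d>0)&(C[...,1]<20)&(C[...,1]>-80)&(C[...,0]>480)&(C[...,0]<600)
Q=C[red]; print('red',Q.mean(0),np.percentile(Q[:,2],97))
d0=np.load('top0.npy'); p0=cv2.cvtColor(cv2.imread('pics/top0.png'),cv2.COLOR_BGR2RGB); C0=cloud('top',d0); h0=cv2.cvtColor(p0,cv2.COLOR_RGB2HSV)
red=((h0[...,0]<8)|(h0[...,0]>172))&(h0[...,1]>150)&(h0[...,2]>90)&(d0>0)&(C0[...,1]<20)&(C0[...,1]>-80)&(C0[...,0]>480)&(C0[...,0]<600)
Q=C0[red]; print('red0',Q.mean(0),np.percentile(Q[:,2],97))
for n in ['jar_red','bench_timer']:
    print(n,r.mark_of('top',n)[:1])
p,d=r.camera('side'); save('s40c',cv2.resize(p[60:310,140:400],(624,600),interpolation=cv2.INTER_CUBIC))
E
```

```text
[490.87340003 238.16185791 289.88734892] [ 1.77215679  0.32547897 -0.02611115] 61.6
t40 [202  73  36  32] mean [814.4 339.1  21. ] ztop 29.5 top [807.4 343.2  27.2] mm (array([757.1, 283.2]), array([842.2, 372. ]))
red [544.10790199 -29.30531345 130.29335235] 135.21822058392203
red0 [543.95078768 -28.95475652 130.37163738] 135.91371898703824
jar_red []
bench_timer []
```

View pics/t40.png

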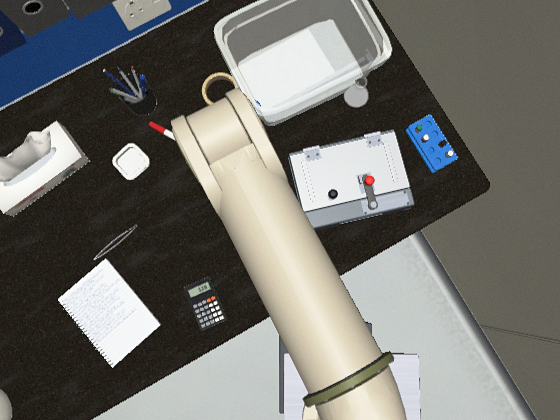

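View pics/s40c.png

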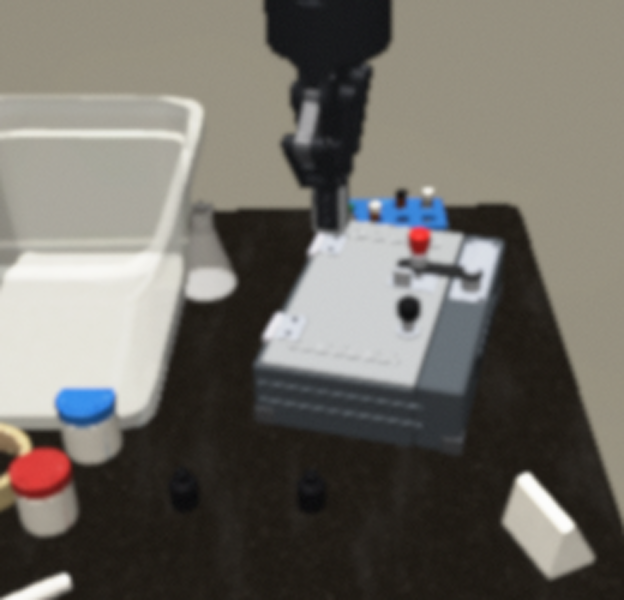

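The plunger knob's height and position match the starting picture. The lid is shut, the bar is against its lug, and the jar and timer stand where they were. I'm handing the job in.

```bash
python3 - <<'E'
from rig import r
print(r.close_job())
E
```

```text
the job is handed in; nothing more can be done
None
```

The three brass weights that were out (500, 100 and 50 g; no 200 g was on the bench) are back in their own wells. The case is closed and locked again, and I handed the job in at about 62 s on the robot's clock.

- **Weights:** just before I closed the lid, all three looked upright. Their tops read 69, 56 and 51 mm above the bench; fully seated they should read 67, 54 and 50 mm, and these cameras read about 1–2 mm high.
- **500 g well:** its floor looked grey instead of yellow and read about 1.5 mm higher than I expected. I left it, because that is within the 4 mm allowed.
- **Lid:** its surface reads 77–78 mm, level with the latch rail, and it resisted a 30 N push.
- **Bar:** it pressed against its stop lug with about 5 N and stands at about 0 rad, going by where the gripper held the knob.
- **Plunger:** its knob is back at its starting height and place within about 1 mm, and a 13 N press on top met a firm stop.
- **Jar and timer:** both show in the last side picture and look to be where they stood. The final top-camera check returned nothing for either because the arm was in the way, so I have no measured distance.

I saw no knocked-aside weight and no slackening grip during the run.

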